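Clear the loading bar behind a bolted double door

TASK

Take all the spacer collars off the loading bar inside the guard and put them in the blue tray. Open the hooded door wide first, then pull up the red bolt of the other door and open that one wide too; when every collar is in the tray, shut the bolted door, push its red bolt fully home again, and then shut the hooded door over it. Leave the bottle, the brass weight and the wrench where they are.

Things in the scene. Friction and masses are not known exactly. Their poses are not given: they have to be found in the camera images.
- guard: White guard box, fixed, open at the top, 200 mm deep, 370 mm wide, 130 mm high, with a pair of doors on the side facing the robot. Origin: on the table, on the line where the doors meet, in the mid-plane of the closed leaves. x points into the box (away from the robot), y to the left leaf, z up. Back wall at x 166 to 178 mm, side walls at y +-176 mm, all no higher than 130 mm. A sill 10 mm high lies in front of and under the doors (x -31 to -8 mm).
- active (a joint): Angle of the right-hand, hooded (active) door, rad: 0 shut, 1.6 at its stop, opening towards the robot; light friction keeps it where it is left. Leaf 160 mm wide, 18 mm thick, 130 mm high, white. Its blue strip and hood (139 mm high) reach 45 mm over the edge of the left leaf and cover the red bolt grip when shut: the bolt cannot rise under it, the left leaf cannot open past it, and it cannot shut over a raised bolt. Counts as wide open above 1.2 rad.
- passive (a joint): Angle of the left-hand, bolted (passive) door, rad: 0 shut, 1.6 at its stop, opening towards the robot; light friction. Leaf 160 mm wide, 18 mm thick, 130 mm high; its upper meeting corner has a notch 45 mm wide and 50 mm deep, in which the bolt grip stands. It cannot be opened or shut while its bolt is down. Counts as wide open above 1.2 rad.
- bolt (a joint): Height by which the flush bolt is raised, m: 0 down, home in the sill; 0.024 fully up. It lets the door go above about 0.010; friction of 3 N keeps it where it is left.
- active_pull (a point): Grip point of the active door's pull. Vertical round black bar, 12 mm thick, 78 mm long (60 to 138 mm above the table, the point at 117 mm), its axis 47 mm in front of the mid-plane of the leaf, free on all sides except for one thin stub to the leaf at its lower end; can be pinched from above. The bar stands 75 mm from the hinge along the leaf.
- active_hinge (a point): Point on the vertical hinge axis of the active door (right edge of the guard, 160 mm to the right of the meeting line), 105 mm above the table.
- passive_pull (a point): Grip point of the passive door's pull. Vertical round black bar, 12 mm thick, 78 mm long (60 to 138 mm above the table, the point at 117 mm), its axis 47 mm in front of the mid-plane of the leaf, free on all sides except for one thin stub to the leaf at its lower end; can be pinched from above. The bar stands 75 mm from the hinge along the leaf.
- passive_hinge (a point): Point on the vertical hinge axis of the passive door (left edge, 160 mm to the left of the meeting line), 105 mm above the table.
- bolt_grip (a point): Grip point of the red bolt grip, a block 24 mm thick (through the door, 3 mm proud of the leaf on each face), 26 mm wide along the door, 44 mm high; the point lies 18 mm below its top, which is level with the door's top (130 mm) when the bolt is down. With the doors shut its faces look along the guard's x; pinch it from above on those two faces.
- bar_tip (a point): Free end of the loading bar: a level round steel bar, 14 mm thick, 95 mm above the table, which runs along the guard's x; the point is on its axis, 18 mm behind the mid-plane of the passive leaf and 55 mm left of the meeting line.
- bar_root (a point): Fixed end of the bar, at a flange on the back wall, 136 mm from the free end, on its axis.
- tray: Loose open blue tray, 220 x 150 x 40 mm (its x, y, z), walls and floor about 4 mm, 0.8 kg. Origin: centre of its underside. It may get shifted.
- collar0: Spacer collar, brass yellow, octagonal, 44 mm across flats, bore 22 mm, 18 mm long, about 0.12 kg. Origin: its centre; own x is the bore axis, the flats look along +-y and +-z (and between). At the start it hangs on the bar (its centre 4 mm below the bar's axis, bore along the bar); collars sit at least 22 mm apart centre to centre. May be absent.
- collar1: Spacer collar, bright steel, octagonal, 44 mm across flats, bore 22 mm, 18 mm long, about 0.12 kg. Origin: its centre; own x is the bore axis, the flats look along +-y and +-z (and between). At the start it hangs on the bar (its centre 4 mm below the bar's axis, bore along the bar); collars sit at least 22 mm apart centre to centre. May be absent.
- collar2: Spacer collar, copper, octagonal, 44 mm across flats, bore 22 mm, 18 mm long, about 0.12 kg. Origin: its centre; own x is the bore axis, the flats look along +-y and +-z (and between). At the start it hangs on the bar (its centre 4 mm below the bar's axis, bore along the bar); collars sit at least 22 mm apart centre to centre. May be absent.
- collar3: Spacer collar, dark steel, octagonal, 44 mm across flats, bore 22 mm, 18 mm long, about 0.12 kg. Origin: its centre; own x is the bore axis, the flats look along +-y and +-z (and between). At the start it hangs on the bar (its centre 4 mm below the bar's axis, bore along the bar); collars sit at least 22 mm apart centre to centre. May be absent.
- bottle: Bystander: bottle, 60 mm thick, 160 mm high, origin centre of its underside.
- weight: Bystander: brass weight, 60 mm thick, 50 mm high, origin centre of its underside.
- wrench: Bystander: flat wrench on the table, origin about its middle.
Things that resemble listed ones, but are neither listed nor needed, are in the scene too. What is shaped like the collar2 but purple, turquoise or white is not meant.

How it is judged (in metres and radians):
On the way, in this order (a step that is already met when the one before it is completed fails the run):
1. the hooded (active) door is opened wide (value of joint active above 1.2 rad and value of joint bolt below 0.005 m), for 0.2 s.
2. the red bolt is pulled up while the passive door is shut (value of joint bolt above 0.012 m and value of joint passive below 0.1 rad), for 0.1 s.
3. the passive door is opened wide (value of joint passive above 1.2 rad), for 0.2 s.
4. every collar lies at rest in the tray (x of collar0 in the frame of tray between -0.108 and 0.108 m and y of collar0 in the frame of tray between -0.073 and 0.073 m and z of collar0 in the frame of tray between 0 and 0.06 m and linear speed of each of collar0, collar1, collar2, collar3 below 0.03 m/s and x of collar1 in the frame of tray between -0.108 and 0.108 m and y of collar1 in the frame of tray between -0.073 and 0.073 m and z of collar1 in the frame of tray between 0 and 0.06 m and x of collar2 in the frame of tray between -0.108 and 0.108 m and y of collar2 in the frame of tray between -0.073 and 0.073 m and z of collar2 in the frame of tray between 0 and 0.06 m and x of collar3 in the frame of tray between -0.108 and 0.108 m and y of collar3 in the frame of tray between -0.073 and 0.073 m and z of collar3 in the frame of tray between 0 and 0.06 m), for 0.2 s.
5. the passive door is shut (value of joint passive below 0.06 rad), for 0.2 s.
6. the red bolt is pushed home (value of joint bolt below 0.004 m and value of joint passive below 0.06 rad), for 0.2 s.
7. the hooded door is shut over it (value of joint active below 0.06 rad), for 0.2 s.
At the end, for the whole second after the job is handed in: Every collar lies at rest within the tray's walls (centre less than 60 mm above the tray's underside); passive door shut within 0.06 rad, its bolt down within 4 mm, active door shut within 0.06 rad (all of step 4 and all of step 6 and value of joint active below 0.06 rad); the robot touches nothing.
It fails at once if the bottle is moved more than 30 mm (distance of bottle from where it was at the start of the episode above 0.03 m).
It fails at once if the weight is moved more than 30 mm (distance of weight from where it was at the start of the episode above 0.03 m).
It fails at once if the wrench is moved more than 30 mm (distance of wrench from where it was at the start of the episode above 0.03 m).
Of collar0, collar1, collar2, collar3 only 2 to 4 are there at a start; the rules pass over those that are not, and their reading is None.
At some moment in a run one of tray may be knocked a few centimetres aside while the robot is not near it.
Once in a run the grip may slacken for a moment while it holds something.
It also fails if it takes over 210 s, if anything falls off the work surface, if the arm or the gripper's body presses on something with over 40 N, if the wrist force passes 120 N, or if a joint passes its speed limit or range.

ROBOT

A 6-joint arm with a two-finger parallel gripper is mounted at the origin on the work surface. World frame = base frame: x ahead of the robot, y to its left, z up, the work surface at z = 0. Lengths are in m, angles in degrees, forces in N, time in s.
With the tool pointing down it reaches from about 0.3 to 0.75 m from the base axis. Payload 8.5 kg.
Tool frame: the origin (TCP) lies between the finger pads; the fingertips stand 17 mm ahead of it and the grasp point (between the pads) lies 2 mm behind it; z points along the fingers, y is the direction in which the jaws open and shut (so a half turn about z gives the same grasp; the last joint's range is limited). The gripper opens to 85 mm and grips with 20 to 120 N. Pads are 22 mm wide; open, the fingers measure 114 mm over their backs; the gripper's body (76 mm by 85 mm) begins 54 mm behind the grasp point. The pads swing forward as they close: fully open they stand 13 mm farther back than shut.
Start: joints at [54.643, 21.807, 74.336, -0, 83.858, -12.336], TCP at [0.215, 0.506, 0.248] pointing down, gripper open.
Joint ranges: [-178.18, 178.18], [-50.72, 133.34], [12.68, 142.11], [-81.47, 261.47], [9.98, 163.14], [-165.26, 165.26]. Speed limits (degrees/s): [136.94, 136.94, 180, 180, 180, 180].

INTERFACE

Orientations are given as a 3x3 rotation matrix whose columns are the frame's x, y, z axes.
In Python, from rig import readout, eyes, env gives the robot as it stands.
- The arm moves only by the tool arm_command, never from a script. Its argument "rows" is text: rows parted by semicolons, each of 7 numbers parted by spaces: the closure, from 0 (fully open) to 1 (shut), then the shift along the tool's x, y, z in mm, then the turn, a rotation vector about the tool's x, y, z in degrees. In form: grip dx dy dz rx ry rz; .... A call has 1 to 5 rows; each row shifts and turns the commanded pose from where the row before left it, along the tool's axes as they then stand; what a row does not reach is not made up. A row lasts 1/12 s, in which the tool goes at most 41.7 mm and 7.16 degrees, less where a joint would pass 70% of its speed; a pose out of reach is approached as far as the arm can. A call with a gripper value outside its range is refused whole. The fingers move at their own pace and stop on an object; "squeeze" is the grip in N (left out, the last holds). Time passes only in rows, so rows that do not move let the fingers close. It gives the time, the measured TCP pose, the force and the opening at its end, in the units of the state.
- readout.observe(): the state, without advancing time (a new reading comes with each control period).
- eyes.get_image(name): name is "scene" or "top" or "wrist"; returns the picture (420x560x3 uint8, red, green, blue); there is no depth.
- eyes.camera_model(name): a dict with "mtx" (3x3 intrinsics, pixels), "view" (4x4, takes a point from world to camera coordinates). Camera axes: x right, y up, looking along -z (the intrinsics and any distortion apply to the point x, -y, -z); pixel columns grow to the right and rows downward; lengths in m; the calibration is good to about 2 mm. The wrist camera is an equidistant fisheye: a pixel r from the principal point sees the ray r / f radians off the axis. A picture is of the moment at which its call begins: read the wrist's pose just before it. camera_model takes no time and is no camera call; for the wrist camera it gives the pose at the moment of the call.
- env.close_job(): hands the job in, once; it reports no verdict.
The state is a dict: "time_s": time; "q": joint angles; "qvel": joint speeds; "joint_efforts": joint torques, N m; "position": TCP position; "tool_rot": TCP orientation; "ft_force": force on the tool from outside, world axes, zero at the start; "wrist_torque": the same for the moment, N m; "grip_width": finger opening in m.
Only numpy, scipy, OpenCV 4.12 (cv2) and the standard library are available. Lean on these libraries where they do the work, as an engineer would, in place of code of your own. Each camera call takes 0.05 s, during which the arm holds its last target. There are 200 camera calls.

## Working session

There is one attempt and no reset: what is moved stays moved. The work goes in short steps, Python scripts to look and compute and a tool call to move; the robot and the scene stay as the last step left them, time stands still between calls to the robot, and variables do not carry over. Pictures are saved under pics/ and viewed, about 12 in all and at most 16, crops included, and the job is handed in when it is done.

Besides the shell and the picture viewer there is one more tool, called after "Request:" as a command line: name --argument value ..., lists and objects as JSON in quotes. arm_command: Moves the arm, as the interface text tells. Its arguments: {"type":"object","properties":{"rows":{"type":"string"},"squeeze":{"type":"number"}},"required":["rows"]}

```bash
ls; mkdir -p pics
cat > h.py <<'E'
import numpy as np, cv2
from rig import readout, eyes, env
def snap(n,f):
    im=eyes.get_image(n); cv2.imwrite('pics/'+f,im[:,:,::-1]); return im
def cam(n):
    m=eyes.camera_model(n); return np.array(m['mtx']),np.array(m['view'])
def proj(n,P,K=None,V=None):
    if K is None: K,V=cam(n)
    P=np.atleast_2d(P); c=(V@np.c_[P,np.ones(len(P))].T).T[:,:3]*[1,-1,-1]
    if n=='wrist':
        r=np.hypot(c[:,0],c[:,1]); th=np.arctan2(r,c[:,2]); s=np.where(r>1e-9,th/np.maximum(r,1e-9),1)
        return np.c_[c[:,0]*s*K[0,0]+K[0,2],c[:,1]*s*K[1,1]+K[1,2]]
    return np.c_[c[:,0]/c[:,2]*K[0,0]+K[0,2],c[:,1]/c[:,2]*K[1,1]+K[1,2]]
def ray(n,uv,K=None,V=None):
    if K is None: K,V=cam(n)
    x=(uv[0]-K[0,2])/K[0,0]; y=(uv[1]-K[1,2])/K[1,1]
    if n=='wrist':
        t=np.hypot(x,y); s=np.sin(t)/max(t,1e-9); d=np.array([x*s,y*s,np.cos(t)])
    else: d=np.array([x,y,1.])
    d=d*[1,-1,-1]; R=V[:3,:3]; return -R.T@V[:3,3], R.T@(d/np.linalg.norm(d))
def onz(n,uv,z,K=None,V=None):
    o,d=ray(n,uv,K,V); return o+d*(z-o[2])/d[2]
def tri(rs):
    A=0;b=0
    for o,d in rs:
        M=np.eye(3)-np.outer(d,d); A=A+M; b=b+M@o
    return np.linalg.solve(A,b)
E
python3 - <<'E'
from h import *
s=readout.observe(); print(s)
for n in('scene','top','wrist'):
    K,V=cam(n); print(n,K.round(1).tolist(),(-V[:3,:3].T@V[:3,3]).round(3),V[:3,:3].round(2).tolist()); 
a=snap('scene','s0.png'); b=snap('top','t0.png')
E
```

```text
pics
{'time_s': 0.0, 'q': array([ 5.46420584e+01,  2.18397542e+01,  7.43834056e+01,  7.67372844e-04,
        8.38588641e+01, -1.23381941e+01]), 'qvel': array([ 0.03253304, -0.05292319, -0.01259594, -0.00391387,  0.01021322,
       -0.00018035]), 'joint_efforts': array([-7.80360260e-04, -4.48471034e+01, -2.31280482e+01, -2.59300696e-04,
        4.88025617e-03, -6.33622776e-06]), 'position': array([0.21494036, 0.50597406, 0.24773128]), 'tool_rot': array([[-9.20369432e-01,  3.91049108e-01, -8.39294098e-04],
       [ 3.91049878e-01,  9.20368756e-01, -1.15982795e-03],
       [ 3.18910382e-04, -1.39567604e-03, -9.99998975e-01]]), 'ft_force': array([ 0.23815469, -0.23025922,  0.26376783]), 'wrist_torque': array([-0.00465839, -0.04424454,  0.01950836]), 'grip_width': 0.08554349703341993}
scene [[420.9, 0.0, 278.1], [0.0, 420.9, 208.2], [0.0, 0.0, 1.0]] [1.297 0.57  0.839] [[-0.59, 0.81, 0.01], [-0.52, -0.39, 0.76], [0.62, 0.44, 0.65]]
top [[402.5, 0.0, 278.0], [0.0, 402.5, 215.3], [0.0, 0.0, 1.0]] [0.474 0.08  1.128] [[0.02, -1.0, -0.0], [0.99, 0.02, 0.11], [-0.11, -0.0, 0.99]]
wrist [[325.2, 0.0, 276.3], [0.0, 325.2, 211.3], [0.0, 0.0, 1.0]] [0.153 0.532 0.373] [[0.39, 0.92, -0.0], [-0.89, 0.38, -0.27], [-0.24, 0.11, 0.96]]
```

View pics/t0.png

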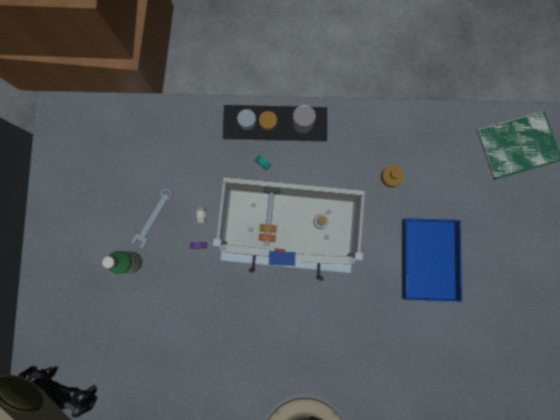

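View pics/s0.png

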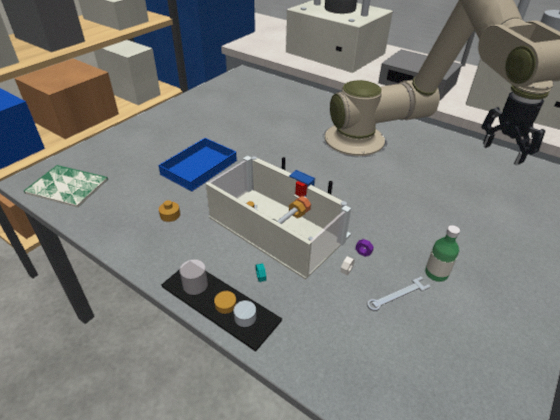

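The top view shows the guard at about (290,220). Its hood is at (283,258), the pulls at (253,265) and (319,275), and the tray at (432,260). Two collars are visible on the bar, at (268,229) and (267,238). The bottle is at (120,262), the wrench at (152,218) and the brass weight at (393,176). Purple (198,245), turquoise (262,162) and white (201,215) are decoys. Next I'll enlarge the guard.

Run:
```python
from h import *
t=cv2.imread('pics/t0.png'); s=cv2.imread('pics/s0.png')
a=cv2.resize(t[170:290,200:380],None,fx=4.4,fy=4.4,interpolation=cv2.INTER_CUBIC)[:, :800]
b=cv2.resize(s[150:270,200:360],None,fx=4.4,fy=4.4,interpolation=cv2.INTER_CUBIC)
g=lambda x:np.clip(x*1.6,0,255).astype(np.uint8)
cv2.imwrite('pics/c1.png',g(a)); cv2.imwrite('pics/c2.png',g(b))
for uv,z in [((224,180),.13),((364,191),.13),((360,257),.13),((217,243),.13)]: print(onz('top',uv,z).round(3))
for im,n in((t,'top'),(s,'scene')):
    h=cv2.cvtColor(im,cv2.COLOR_BGR2HSV); m=cv2.inRange(h,(100,150,60),(125,255,255))
    for c in cv2.findContours(m,0,2)[0]:
        if cv2.contourArea(c)>60: print(n,cv2.minAreaRect(c),cv2.contourArea(c))
```

```text
[0.674 0.222 0.13 ]
[ 0.655 -0.131  0.13 ]
[ 0.489 -0.121  0.13 ]
[0.515 0.233 0.13 ]
top ((281.5, 257.5), (11.0, 23.0), 90.0) 230.5
top ((432.5, 260.0), (56.99999237060547, 81.99998474121094), 0.0) 4439.5
scene ((302.4827880859375, 177.2069091796875), (24.68561363220215, 8.140999794006348), 23.198589324951172) 154.5
scene ((197.49998474121094, 162.49998474121094), (39.66106414794922, 74.05247497558594), 56.3099365234375) 2208.0
scene ((21.5, 128.0), (78.0, 43.0), 90.0) 2134.5
scene ((156.00762939453125, 58.650360107421875), (60.671173095703125, 37.63111114501953), 81.38435363769531) 1172.5
scene ((215.0, 44.0), (88.0, 76.0), 90.0) 4378.0
scene ((157.0, 7.5), (15.0, 22.0), 90.0) 235.5
```

View pics/c1.png

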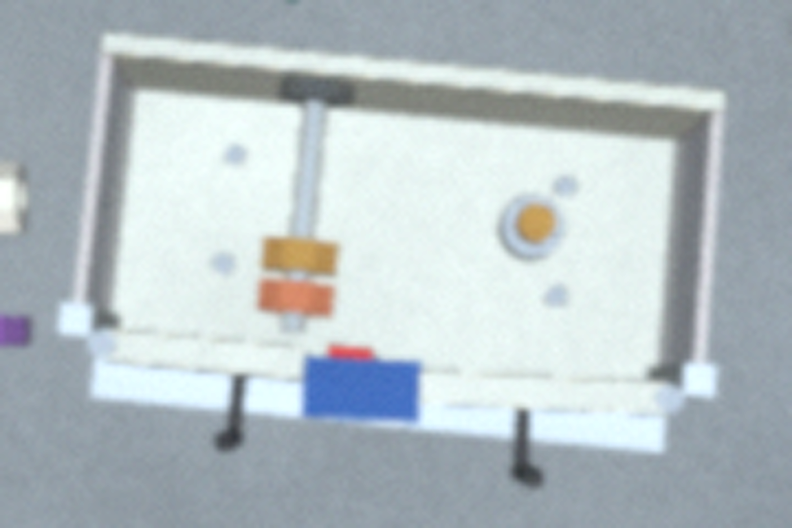

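View pics/c2.png

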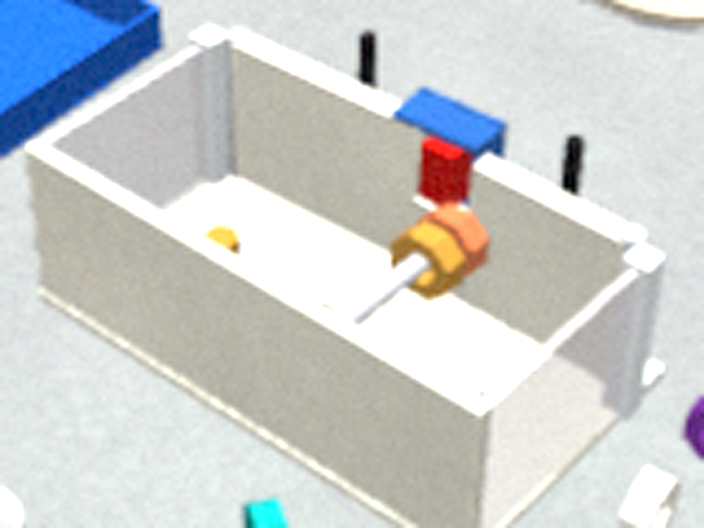

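Only two collars are on the bar: the brass collar0 at top px (268,228) and the copper collar2 at (267,238). The cylinder at (321,221) inside the box is not an octagonal collar on the bar, so it is not meant. Now I'll fit the guard pose.

Run:
```python
from h import *
z=.138
T={'L':(251.8,270.3),'R':(319.7,279)}; S={'L':(330.2,181.8),'R':(283.6,158.2)}
for k in T: print(k,onz('top',T[k],z).round(4),onz('scene',S[k],z).round(4),tri([ray('top',T[k]),ray('scene',S[k])]).round(4))
W=[onz('top',T['L'],z),onz('top',T['R'],z),onz('top',(223.6,178.6),.13),onz('top',(364.5,192),.13)]
G=np.array([[-.047,.085],[-.047,-.085],[.178,.185],[.178,-.185]]);W=np.array(W)[:,:2]
g=G-G.mean(0);w=W-W.mean(0);U,_,Vt=np.linalg.svd(w.T@g);R=U@Vt;t=W.mean(0)-R@G.mean(0)
print(R,t,np.degrees(np.arctan2(R[1,0],R[0,0])),(W-(G@R.T+t)).round(4))
P=lambda x,y,z:np.r_[R@[x,y]+t,z]
for n in('top','scene'):
  print(n,proj(n,[P(.018,.055,.095),P(.154,.055,.095),P(0,.0135,.13),P(-.047,.085,.138),P(-.047,-.085,.138)]).round(1).tolist())
# tray
q=cv2.minAreaRect(np.array([[404,219],[461,219],[461,301],[404,301]],np.float32))
for uv in[(404,219.5),(460,219.5),(461,300.5),(403.5,300)]: print('tray',onz('top',uv,.04).round(3))
print('bottle',onz('top',(110,263),.16).round(3),'decoy in box',onz('top',(321.5,219.5),.05).round(3))
# collars
for uv in[(268.2,228.2),(267.3,237.6)]:
  p=onz('top',uv,.113);print('collar guard xy',(R.T@(p[:2]-t)).round(4))
```

```text
L [0.4505 0.1444 0.138 ] [0.4555 0.1506 0.138 ] [0.4497 0.146  0.1324]
R [ 0.4336 -0.0213  0.138 ] [ 0.4387 -0.0189  0.138 ] [ 0.4336 -0.022   0.134 ]
[[ 0.99720652  0.0746937 ]
 [-0.0746937   0.99720652]] [0.48813513 0.05851689] -4.283623152228051 [[ 0.0029 -0.0024]
 [-0.0013  0.0014]
 [-0.0018 -0.0064]
 [ 0.0002  0.0074]]
top [[266.3, 246.7], [271.6, 194.5], [281.8, 255.2], [250.8, 271.5], [320.3, 278.5]]
scene [[306.8, 198.6], [275.1, 223.7], [299.6, 179.7], [330.5, 179.9], [283.3, 157.2]]
tray [ 0.595 -0.258  0.04 ]
tray [ 0.599 -0.41   0.04 ]
tray [ 0.382 -0.407  0.04 ]
tray [ 0.38  -0.255  0.04 ]
bottle [0.46  0.482 0.16 ] decoy in box [ 0.588 -0.033  0.05 ]
collar guard xy [0.0644 0.0543]
collar guard xy [0.0405 0.0542]
```

```bash
cat >> h.py <<'E'
from scipy.spatial.transform import Rotation as Ro
def Rdown(yaw):  # yaw of tool y axis in world, deg; z down
    a=np.radians(yaw); y=np.array([np.cos(a),np.sin(a),0]); z=np.array([0,0,-1.]); return np.c_[np.cross(y,z),y,z]
def rows(path,start=None):
    """path: list of (pos,yaw,grip,nrows); straight interpolation; prints calls of 5 rows"""
    if start is None:
        s=readout.observe(); p=np.array(s['position']); R=np.array(s['tool_rot'])
    else: p,R=np.array(start[0],float),Rdown(start[1])
    out=[]
    for pos,yaw,g,n in path:
        pos=np.array(pos,float); Rg=Rdown(yaw); p0=p.copy(); R0=R.copy(); rv=Ro.from_matrix(R0.T@Rg).as_rotvec()
        need=max(np.linalg.norm(pos-p0)/.040,np.linalg.norm(np.degrees(rv))/7.0)
        n=max(n,int(np.ceil(need)))
        for k in range(1,n+1):
            f=k/n; pk=p0+(pos-p0)*f; Rk=R0@Ro.from_rotvec(rv*f).as_matrix()
            d=(R.T@(pk-p)*1000).round(1); w=np.degrees(Ro.from_matrix(R.T@Rk).as_rotvec()).round(1)
            out.append(' '.join(f'{v:g}' for v in [g,*(d+0.),*(w+0.)]))
            p=p+R@(d/1000); R=R@Ro.from_rotvec(np.radians(w)).as_matrix()
    for i in range(0,len(out),5): print('; '.join(out[i:i+5]))
E
python3 - <<'E'
from h import *
rows([((0.40,-0.03,0.26),-95,0.4,1)])
E
```

```text
0.4 -15.8 -17.5 -0.5 0 0 6.7; 0.4 -17.8 -15.6 -0.5 0 0 6.8; 0.4 -19.5 -13.4 -0.5 0 0 6.7; 0.4 -20.9 -11 -0.5 0 0 6.8; 0.4 -22.1 -8.4 -0.5 0 0 6.7
0.4 -22.9 -5.8 -0.4 0 0 6.8; 0.4 -23.4 -3.1 -0.5 0 0 6.7; 0.4 -23.6 -0.3 -0.5 0 0 6.8; 0.4 -23.5 2.5 -0.5 0 0 6.7; 0.4 -23.1 5.2 -0.5 0 0 6.8
0.4 -22.2 7.9 -0.5 0 0 6.7; 0.4 -21.2 10.5 -0.5 0 0 6.8; 0.4 -19.8 12.9 -0.5 0 0 6.7; 0.4 -18.2 15.1 -0.5 0 0.1 6.8; 0.4 -16.2 17.2 -0.5 0 0 6.7
0.4 -14.1 18.9 -0.5 0 0 6.8; 0.4 -11.8 20.5 -0.5 0 0 6.7; 0.4 -9.3 21.7 -0.6 0 0 6.8; 0.4 -6.7 22.7 -0.5 0 0 6.7; 0.4 -4 23.2 -0.5 0 0 6.8
0.4 -1.2 23.6 -0.5 0 0 6.7; 0.4 1.5 23.6 -0.5 0 0 6.8; 0.4 4.4 23.2 -0.6 0 0 6.7; 0.4 7 22.6 -0.5 0 0 6.8
```

Request:
arm_command --rows "0.4 -15.8 -17.5 -0.5 0 0 6.7; 0.4 -17.8 -15.6 -0.5 0 0 6.8; 0.4 -19.5 -13.4 -0.5 0 0 6.7; 0.4 -20.9 -11 -0.5 0 0 6.8; 0.4 -22.1 -8.4 -0.5 0 0 6.7"

```text
time_s: 0.52
position: [0.2537, 0.3934, 0.2505]
tool_rot: [[-0.544, 0.839, -0.001], [0.839, 0.544, -0.001], [-0.0, -0.001, -1.0]]
ft_force: [0.2, -0.1, -0.4]
grip_width: 0.0515
```

Request:
arm_command --rows "0.4 -22.9 -5.8 -0.4 0 0 6.8; 0.4 -23.4 -3.1 -0.5 0 0 6.7; 0.4 -23.6 -0.3 -0.5 0 0 6.8; 0.4 -23.5 2.5 -0.5 0 0 6.7; 0.4 -23.1 5.2 -0.5 0 0 6.8"

```text
time_s: 0.93
position: [0.2922, 0.2817, 0.253]
tool_rot: [[0.015, 1.0, -0.0], [1.0, -0.015, -0.0], [-0.0, -0.0, -1.0]]
ft_force: [-0.7, 0.9, 0.9]
grip_width: 0.0511
```

Request:
arm_command --rows "0.4 -22.2 7.9 -0.5 0 0 6.7; 0.4 -21.2 10.5 -0.5 0 0 6.8; 0.4 -19.8 12.9 -0.5 0 0 6.7; 0.4 -18.2 15.1 -0.5 0 0 6.8; 0.4 -16.2 17.2 -0.5 0 0 6.7"

```text
time_s: 1.35
position: [0.3307, 0.1701, 0.2556]
tool_rot: [[0.567, 0.824, -0.0], [0.824, -0.567, -0.0], [-0.0, -0.0, -1.0]]
ft_force: [-0.2, -0.5, 0.8]
grip_width: 0.0512
```

Request:
arm_command --rows "0.4 -14.1 18.9 -0.5 0 0 6.8; 0.4 -11.8 20.5 -0.5 0 0 6.7; 0.4 -9.3 21.7 -0.6 0 0 6.8; 0.4 -6.7 22.7 -0.5 0 0 6.7; 0.4 -4 23.2 -0.5 0 0 6.8"

```text
time_s: 1.77
position: [0.3693, 0.0584, 0.2582]
tool_rot: [[0.93, 0.369, -0.0], [0.369, -0.93, 0.0], [-0.0, -0.0, -1.0]]
ft_force: [-0.4, 0.5, -0.2]
grip_width: 0.051
```

Request:
arm_command --rows "0.4 -1.2 23.6 -0.5 0 0 6.7; 0.4 1.5 23.6 -0.5 0 0 6.8; 0.4 4.4 23.2 -0.6 0 0 6.7; 0.4 7 22.6 -0.5 0 0 6.8; 0.4 0 0 0 0 0 0"

```text
time_s: 2.18
position: [0.4013, -0.0327, 0.2602]
tool_rot: [[0.995, -0.096, -0.0], [-0.096, -0.995, -0.001], [0.0, 0.001, -1.0]]
ft_force: [-0.4, 0.7, -0.5]
grip_width: 0.051
```

Run:
```python
from h import *
s=readout.observe(); print(s['position'],s['tool_rot'].round(3).tolist(),s['q'].round(1),s['grip_width'])
K,V=cam('wrist'); np.save('w1.npy',V); snap('wrist','w1.png')
a=np.radians(-5); R=np.array([[np.cos(a),-np.sin(a)],[np.sin(a),np.cos(a)]]); t=[.489,.059]
P=lambda x,y,z:np.r_[R@[x,y]+t,z]
print(proj('wrist',[P(-.047,.085,.138),P(-.047,-.085,.138),P(.178,.185,.13),P(.178,-.185,.13)],K,V).round(1))
im=cv2.imread('pics/w1.png'); cv2.imwrite('pics/w1b.png',np.clip(im*1.4,0,255).astype(np.uint8))
```

```text
[ 0.40125412 -0.03269912  0.26017272] [[0.995, -0.096, -0.0], [-0.096, -0.995, -0.001], [0.0, 0.001, -1.0]] [-21.6   6.2  94.   -0.   79.8  73.9] 0.051047905308765976
[[ 68.8 177.6]
 [257.2 170.1]
 [  7.4 -21.4]
 [371.8 -77.4]]
```

View pics/w1b.png

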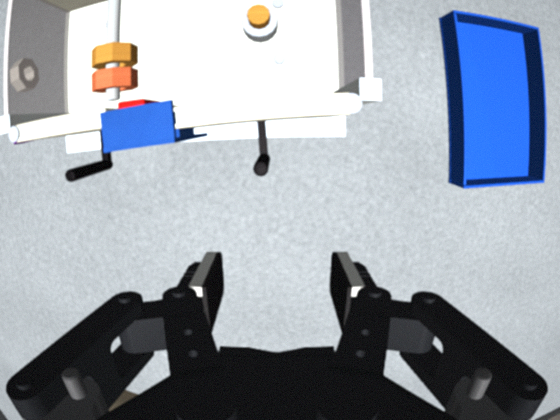

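The wrist view shows the active pull's top at (261,168), the passive one's at (72,174), and the collars at (115,54) and (115,79).

Run:
```python
from h import *
K,_=cam('wrist');V=np.load('w1.npy')
A=onz('wrist',(261,168.5),.138,K,V);B=onz('wrist',(72,174.5),.138,K,V)
print(A,B,np.linalg.norm(A-B),np.degrees(np.arctan2(B[1]-A[1],B[0]-A[0]))-90)
rows([((A[0],A[1],.2),-95,.4,1),((A[0],A[1],.115),-95,.4,4),((A[0],A[1],.115),-95,.95,4)])
```

```text
[ 0.43573409 -0.02464673  0.138     ] [0.45179899 0.14342763 0.138     ] 0.16884037024138115 -5.459861579770461
0.4 17.3 -4.8 30 0 0 -0.1; 0.4 17.3 -4.8 30 0 0 -0.1; 0.4 0 0 21.3 0 0 0; 0.4 0 0 21.2 0 0 0; 0.4 0 0 21.3 0 0 0
0.4 0.1 0.1 21.2 0 0 0; 0.95 0 0 0 0 0 0; 0.95 0 0 0 0 0 0; 0.95 0 0 0 0 0 0; 0.95 0 0 0 0 0 0
```

Request:
arm_command --rows "0.4 17.3 -4.8 30 0 0 0; 0.4 17.3 -4.8 30 0 0 0; 0.4 0 0 21.3 0 0 0; 0.4 0 0 21.2 0 0 0; 0.4 0 0 21.3 0 0 0"

```text
time_s: 2.65
position: [0.435, -0.0222, 0.1355]
tool_rot: [[0.996, -0.084, -0.001], [-0.084, -0.996, 0.0], [-0.001, -0.0, -1.0]]
ft_force: [0.9, -0.2, 0.1]
grip_width: 0.0517
```

Request:
arm_command --rows "0.4 0 0 21.2 0 0 0; 0.95 0 0 0 0 0 0; 0.95 0 0 0 0 0 0; 0.95 0 0 0 0 0 0; 0.95 0 0 0 0 0 0" --squeeze 50

```text
time_s: 3.07
position: [0.4363, -0.0235, 0.1167]
tool_rot: [[0.996, -0.087, 0.003], [-0.087, -0.996, -0.001], [0.003, 0.001, -1.0]]
ft_force: [2.4, -3.1, -0.2]
grip_width: 0.0107
```

```bash
cat >> h.py <<'E'
YAW=-5.4; _a=np.radians(YAW); GR=np.array([[np.cos(_a),-np.sin(_a)],[np.sin(_a),np.cos(_a)]]); GT=np.array([.4906,.0550])
def G(x,y,z): return np.r_[GR@[x,y]+GT,z]
def pull(th,side): # side -1 active, +1 passive
    x=-.075*np.sin(th)-.047*np.cos(th); y=.16-.075*np.cos(th)+.047*np.sin(th)
    return G(x,side*y,.115)
def arc(th0,th1,side,yaw0,grip,n,follow=1.0):
    """pose path relative to present position"""
    s=readout.observe(); p=np.array(s['position']); o=p-pull(th0,side)
    pts=[]
    for k in range(1,n+1):
        th=th0+(th1-th0)*k/n; q=pull(th,side)+o
        pts.append((q,yaw0-side*np.degrees(th-th0)*follow,grip,1))
    rows(pts)
E
python3 - <<'E'
from h import *
s=readout.observe(); print(s['grip_width'],s['position'],pull(0,-1))
arc(0,1.42,-1,-95.4,.95,15)
E
```

```text
0.01073394428655047 [ 0.43633727 -0.02350679  0.11674136] [ 0.43580938 -0.02519968  0.115     ]
0.95 -6.9 4.7 0 0.1 -0.2 -5; 0.95 -6.9 4.8 0 0 0 -5.4; 0.95 -6.9 4.8 0 0 0 -5.4; 0.95 -6.8 4.8 0 0 0 -5.5; 0.95 -6.9 4.7 0 0 0 -5.4
0.95 -6.9 4.8 0 0 0 -5.4; 0.95 -6.9 4.8 0 0 0 -5.4; 0.95 -6.9 4.8 0 0 0 -5.5; 0.95 -6.8 4.8 0 0 0 -5.4; 0.95 -6.9 4.7 0 0 0 -5.4
0.95 -6.9 4.8 0 0 0 -5.4; 0.95 -6.9 4.8 0 0 0 -5.5; 0.95 -6.9 4.8 0 0 0 -5.4; 0.95 -6.8 4.7 -0.1 0 0 -5.4; 0.95 -6.9 4.8 0 0 0 -5.4
```

Request:
arm_command --rows "0.95 -6.9 4.7 0 0 0 -5; 0.95 -6.9 4.8 0 0 0 -5.4; 0.95 -6.9 4.8 0 0 0 -5.4; 0.95 -6.8 4.8 0 0 0 -5.5; 0.95 -6.9 4.7 0 0 0 -5.4"

```text
time_s: 3.48
position: [0.4064, -0.0517, 0.1168]
tool_rot: [[0.927, 0.374, 0.008], [0.374, -0.927, -0.004], [0.006, 0.007, -1.0]]
ft_force: [14.3, -8.2, -14.1]
grip_width: 0.0103
```

Request:
arm_command --rows "0.95 -6.9 4.8 0 0 0 -5.4; 0.95 -6.9 4.8 0 0 0 -5.4; 0.95 -6.9 4.8 0 0 0 -5.5; 0.95 -6.8 4.8 0 0 0 -5.4; 0.95 -6.9 4.7 0 0 0 -5.4"

```text
time_s: 3.9
position: [0.3924, -0.0905, 0.1169]
tool_rot: [[0.656, 0.754, 0.013], [0.754, -0.656, -0.004], [0.005, 0.012, -1.0]]
ft_force: [29.4, -1.7, -22.2]
grip_width: 0.0106
```

Request:
arm_command --rows "0.95 -6.9 4.8 0 0 0 -5.4; 0.95 -6.9 4.8 0 0 0 -5.5; 0.95 -6.9 4.8 0 0 0 -5.4; 0.95 -6.8 4.7 0 0 0 -5.4; 0.95 -6.9 4.8 0 0 0 -5.4"

```text
time_s: 4.32
position: [0.397, -0.1306, 0.1168]
tool_rot: [[0.242, 0.97, 0.016], [0.97, -0.242, -0.001], [0.003, 0.016, -1.0]]
ft_force: [42.5, 15.9, -21.7]
grip_width: 0.0106
```

Run:
```python
from h import *
s=readout.observe(); p=s['position']; print(p,s['ft_force'],s['q'].round())
for th in(1.2,1.3,1.4,1.5): print(th,pull(th,-1))
R=s['tool_rot']; print(np.degrees(np.arctan2(R[1,1],R[0,1])))
b=G(0,.0135,.112); y=-95.4+np.degrees(1.42)
rows([(p,y,.5,3),((p[0],p[1],.2),y,.5,3),((*G(-.05,.02,.2)[:2],.26),-5.4,.55,1)])
```

```text
[ 0.39701261 -0.13055079  0.11684564] [ 42.47178926  15.86488705 -21.66810373] [-35.  18. 106.   1.  55. -21.]
1.2 [ 0.38742981 -0.11266393  0.115     ]
1.3 [ 0.38870602 -0.1214187   0.115     ]
1.4 [ 0.39084986 -0.13000233  0.115     ]
1.5 [ 0.39383993 -0.13832905  0.115     ]
-14.025590899207716
0.5 0 0 0 0.3 -0.1 0; 0.5 0 0 0 0.3 0 0; 0.5 0 0 0 0.3 -0.1 0; 0.5 0 0 -27.7 0 0 0; 0.5 0 0 -27.7 0 0 0
0.5 -0.1 0 -27.8 0 0 0; 0.55 35.8 -1.1 -10 0 0 -1.4; 0.55 35.9 -0.2 -10 0 0 -1.5; 0.55 35.8 0.7 -10 0 0 -1.4; 0.55 35.8 1.6 -10.1 0 0 -1.4
0.55 35.8 2.5 -10 0 0 -1.5; 0.55 35.7 3.4 -10 0 0 -1.4
```

Request:
arm_command --rows "0.5 0 0 0 0 0 0; 0.5 0 0 0 0 0 0; 0.5 0 0 0 0 0 0; 0.5 0 0 -27.7 0 0 0; 0.5 0 0 -27.7 0 0 0"

```text
time_s: 4.73
position: [0.39, -0.1291, 0.1713]
tool_rot: [[0.244, 0.97, -0.003], [0.97, -0.244, 0.002], [0.001, -0.003, -1.0]]
ft_force: [1.2, -0.0, 0.3]
grip_width: 0.0425
```

Request:
arm_command --rows "0.5 0 0 -27.8 0 0 0; 0.55 35.8 -1.1 -10 0 0 -1.4; 0.55 35.9 -0.2 -10 0 0 -1.5; 0.55 35.8 0.7 -10 0 0 -1.4; 0.55 35.8 1.6 -10.1 0 0 -1.4"

```text
time_s: 5.15
position: [0.4211, 0.012, 0.2399]
tool_rot: [[0.146, 0.989, 0.001], [0.989, -0.146, -0.0], [-0.0, 0.001, -1.0]]
ft_force: [-0.2, 0.1, 0.7]
grip_width: 0.0386
```

Request:
arm_command --rows "0.55 35.8 2.5 -10 0 0 -1.5; 0.55 35.7 3.4 -10 0 0 -1.4; 0.55 0 0 0 0 0 0; 0.55 0 0 0 0 0 0"

```text
time_s: 5.48
position: [0.4366, 0.0819, 0.2594]
tool_rot: [[0.093, 0.996, 0.001], [0.996, -0.093, -0.0], [-0.0, 0.001, -1.0]]
ft_force: [-0.2, -0.4, -0.8]
grip_width: 0.0387
```

Run:
```python
from h import *
s=readout.observe(); print(s['position'],s['tool_rot'].round(3).tolist(),s['ft_force'].round(1))
K,V=cam('wrist'); np.save('w2.npy',V); snap('wrist','w2.png')
print(proj('wrist',[G(0,.0225,.13),G(-.047,.085,.138),pull(1.4,-1)+[0,0,.023]],K,V).round(1).tolist())
im=cv2.imread('pics/w2.png'); cv2.imwrite('pics/w2b.png',np.clip(im*1.4,0,255).astype(np.uint8))
h=cv2.cvtColor(im,cv2.COLOR_BGR2HSV); m=cv2.inRange(h,(0,190,60),(4,255,255))|cv2.inRange(h,(174,190,60),(180,255,255))
for c in cv2.findContours(m,0,2)[0]:
    if cv2.contourArea(c)>60: print(cv2.minAreaRect(c),cv2.boundingRect(c))
```

```text
[0.43660915 0.08193437 0.25942285] [[0.093, 0.996, 0.001], [0.996, -0.093, -0.0], [-0.0, 0.001, -1.0]] [-0.2 -0.4 -0.8]
[[344.2, 206.6], [288.0, 128.6], [252.1, 400.8]]
((341.0, 200.0), (34.0, 32.0), 90.0) (325, 183, 33, 35)
```

View pics/w2b.png

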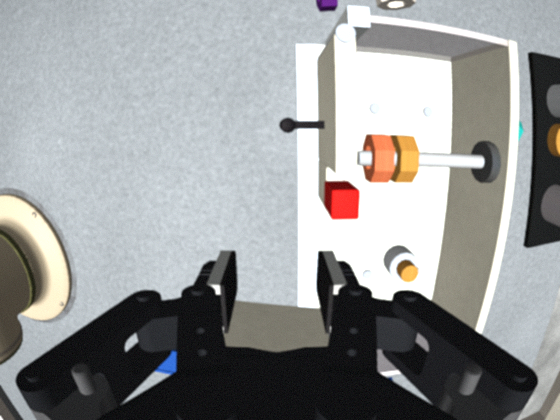

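The active leaf is swung aside and out of the way. The red bolt grip is fully exposed at (342,200), the passive pull is at (288,125), and the collars sit at (380,158) and (405,158).

Run:
```python
from h import *
K,_=cam('wrist');V=np.load('w2.npy')
A=onz('wrist',(342.5,199.5),.13,K,V);B=onz('wrist',(288,124.5),.138,K,V)
for n,p in(('bolt',A),('pull',B)): print(n,p,GR.T@(p[:2]-GT))
for uv in((381,158),(405,158)): print(GR.T@(onz('wrist',uv,.113,K,V)[:2]-GT))
rows([((A[0],A[1],.17),-5.4,.5,1),((A[0],A[1],.11),-5.4,.5,4),((A[0],A[1],.11),-5.4,.9,4)])
```

```text
bolt [0.49153174 0.0835041  0.13      ] [-0.00175486  0.02846528]
pull [0.45205135 0.14716323 0.138     ] [-0.0470509   0.08812646]
[0.03484436 0.06164864]
[0.05766751 0.06254666]
0.5 2.6 18.2 29.7 0 0 0; 0.5 2.7 18.2 29.6 0 0 0; 0.5 2.6 18.2 29.7 0 0 0; 0.5 0 0 15 0 0 0; 0.5 0 0 15 0 0 0
0.5 0 0 15 0 0 0; 0.5 0.1 -0.1 15 0 0 0; 0.9 0 0 0 0 0 0; 0.9 0 0 0 0 0 0; 0.9 0 0 0 0 0 0
0.9 0 0 0 0 0 0
```

Request:
arm_command --rows "0.5 2 18.2 29.7 0 0 0; 0.5 2 18.2 29.6 0 0 0; 0.5 2.4 18.2 29.7 0 0 0; 0.5 0 0 15 0 0 0; 0.5 0 0 15 0 0 0"

```text
time_s: 5.95
position: [0.4918, 0.08, 0.1378]
tool_rot: [[0.099, 0.995, -0.003], [0.995, -0.099, -0.0], [-0.0, -0.003, -1.0]]
ft_force: [-0.2, -0.4, 1.1]
grip_width: 0.0428
```

Request:
arm_command --rows "0.5 0 0 15 0 0 0; 0.5 0 0 15 0 0 0; 0.9 0 0 0 0 0 0; 0.9 0 0 0 0 0 0; 0.9 0 0 0 0 0 0"

```text
time_s: 6.37
position: [0.4918, 0.0804, 0.11]
tool_rot: [[0.097, 0.995, -0.001], [0.995, -0.097, -0.001], [-0.001, -0.001, -1.0]]
ft_force: [1.5, -4.8, -6.1]
grip_width: 0.0234
```

Request:
arm_command --rows "0.9 0 0 0 0 0 0; 0.9 0 0 -6 0 0 0; 0.9 0 0 -6 0 0 0; 0.9 0 0 -6 0 0 0; 0.9 0 0 -4 0 0 0"

```text
time_s: 6.78
position: [0.4913, 0.0805, 0.1326]
tool_rot: [[0.097, 0.995, -0.001], [0.995, -0.097, -0.002], [-0.002, -0.001, -1.0]]
ft_force: [-0.3, -6.6, -4.0]
grip_width: 0.0235
```

Run:
```python
from h import *
s=readout.observe(); p=s['position']; print(p,s['ft_force'].round(1),s['grip_width'])
B=np.array([.4520,.1455,0])
rows([(p,-5.4,.5,3),((p[0],p[1],.2),-5.4,.4,3),((B[0],B[1],.19),84.6,.4,1),((B[0],B[1],.115),84.6,.4,4),((B[0],B[1],.115),84.6,.95,4)])
```

```text
[0.49134725 0.08052304 0.13262071] [-0.3 -6.6 -4. ] 0.023517971074082995
0.5 0 0 0 0 0 0; 0.5 0 0 0 0 0.1 -0.1; 0.5 0 0 0 -0.1 0 0; 0.4 0 0 -22.5 0 0 0; 0.4 0 0 -22.4 0 0 0
0.4 0 0 -22.5 0 0 0; 0.4 4.7 -3.5 0.8 0 0 -6.9; 0.4 5.1 -2.9 0.7 0 0 -7; 0.4 5.3 -2.2 0.8 0 0 -6.9; 0.4 5.7 -1.6 0.8 0 0 -6.9
0.4 5.7 -0.9 0.7 0 0 -6.9; 0.4 5.9 -0.2 0.8 0 0 -7; 0.4 5.8 0.5 0.8 0 0 -6.9; 0.4 5.7 1.2 0.8 0 0 -6.9; 0.4 5.6 1.9 0.7 0 0 -6.9
0.4 5.2 2.5 0.8 0 0 -7; 0.4 5 3.1 0.8 0 0 -6.9; 0.4 4.5 3.8 0.7 0 0 -6.9; 0.4 4 4.2 0.8 0 0 -6.9; 0.4 0 0 18.7 0 0 0
0.4 0 0 18.8 0 0 0; 0.4 0 0 18.7 0 0 0; 0.4 0 0 18.8 0 0 0; 0.95 0 0 0 0 0 0; 0.95 0 0 0 0 0 0
0.95 0 0 0 0 0 0; 0.95 0 0 0 0 0 0
```

Run:
```python
from h import *
s=readout.observe(); p=s['position']
B=np.array([.4520,.1455,0])
rows([(p,-5.4,.5,3),((p[0],p[1],.2),-5.4,.6,3),((B[0],B[1],.19),-5.4,.65,2),((B[0],B[1],.115),-5.4,.65,4),((B[0],B[1],.115),-5.4,.95,3)])
```

```text
0.5 0 0 0 0 0 0; 0.5 0 0 0 0 0.1 -0.1; 0.5 0 0 0 -0.1 0 0; 0.6 0 0 -22.5 0 0 0; 0.6 0 0 -22.4 0 0 0
0.6 0 0 -22.5 0 0 0; 0.65 30.5 -22.7 5 0 0 0; 0.65 30.4 -22.6 5 0 0 0; 0.65 0 0 18.7 0 0 0; 0.65 0 0 18.8 0 0 0
0.65 0 0 18.7 0 0 0; 0.65 0 -0.1 18.8 0 0 0; 0.95 0 0 0 0 0 0; 0.95 0 0 0 0 0 0; 0.95 0 0 0 0 0 0
```

Request:
arm_command --rows "0.5 0 0 0 0 0 0; 0.5 0 0 0 0 0 0; 0.5 0 0 0 0 0 0; 0.5 0 0 -22.5 0 0 0; 0.5 0 0 -22.4 0 0 0"

```text
time_s: 7.2
position: [0.4914, 0.0816, 0.1766]
tool_rot: [[0.096, 0.995, -0.003], [0.995, -0.096, 0.0], [0.0, -0.003, -1.0]]
ft_force: [0.4, 0.2, 0.6]
grip_width: 0.0427
```

Request:
arm_command --rows "0.6 0 0 -22.5 0 0 0; 0.65 30.5 -22.7 5 0 0 0; 0.65 30.4 -22.6 5 0 0 0; 0.65 0 0 18.7 0 0 0; 0.65 0 0 18.8 0 0 0"

```text
time_s: 7.62
position: [0.4521, 0.1481, 0.1521]
tool_rot: [[0.093, 0.996, 0.003], [0.996, -0.093, 0.001], [0.001, 0.003, -1.0]]
ft_force: [0.2, -0.1, -0.0]
grip_width: 0.0298
```

Request:
arm_command --rows "0.65 0 0 18.7 0 0 0; 0.65 0 0 18.8 0 0 0; 0.95 0 0 0 0 0 0; 0.95 0 0 0 0 0 0; 0.95 0 0 0 0 0 0"

```text
time_s: 8.03
position: [0.4513, 0.1466, 0.1134]
tool_rot: [[0.096, 0.995, -0.004], [0.995, -0.096, 0.0], [-0.0, -0.004, -1.0]]
ft_force: [-3.7, 0.9, -19.8]
grip_width: 0.0106
```

Run:
```python
from h import *
s=readout.observe(); print(s['grip_width'],s['position'],pull(0,1),s['q'].round(),s['ft_force'])
arc(0,1.45,1,-5.4,.95,15)
```

```text
0.010643394874816662 [0.45132474 0.14659199 0.11336463] [0.45180779 0.14404586 0.115     ] [ 4. 23. 98.  0. 59.  9.] [ -3.65486254   0.8834683  -19.84362776]
0.95 4.9 -7 0 -0.2 0 5.4; 0.95 4.9 -7 0 0 0 5.5; 0.95 4.8 -7.1 0 0 0 5.6; 0.95 4.9 -7 0 0 0 5.5; 0.95 4.9 -7 0 0 0 5.6
0.95 4.9 -7 0 0 0.1 5.5; 0.95 4.9 -7 0 0 0 5.5; 0.95 4.9 -7.1 0.1 0 0 5.6; 0.95 4.9 -7 0 0 0 5.5; 0.95 4.9 -7 0 0 0 5.6
0.95 4.8 -7 0 0 0 5.5; 0.95 4.9 -7 0 -0.1 0 5.5; 0.95 4.9 -7.1 0 0 0 5.6; 0.95 4.9 -7 0 0 0 5.5; 0.95 4.9 -7 0 0 0 5.6
```

Request:
arm_command --rows "0.95 4.9 -7 0 0 0 5.4; 0.95 4.9 -7 0 0 0 5.5; 0.95 4.8 -7.1 0 0 0 5.6; 0.95 4.9 -7 0 0 0 5.5; 0.95 4.9 -7 0 0 0 5.6"

```text
time_s: 8.45
position: [0.4238, 0.179, 0.1133]
tool_rot: [[0.55, 0.835, -0.006], [0.835, -0.55, -0.002], [-0.005, -0.004, -1.0]]
ft_force: [-5.8, -3.7, -17.3]
grip_width: 0.0101
```

Request:
arm_command --rows "0.95 4.9 -7 0 0 0 5.5; 0.95 4.9 -7 0 0 0 5.5; 0.95 4.9 -7.1 0 0 0 5.6; 0.95 4.9 -7 0 0 0 5.5; 0.95 4.9 -7 0 0 0 5.6"

```text
time_s: 8.87
position: [0.4144, 0.221, 0.1133]
tool_rot: [[0.875, 0.484, -0.009], [0.484, -0.875, -0.002], [-0.009, -0.003, -1.0]]
ft_force: [-12.0, -0.7, -12.5]
grip_width: 0.0105
```

Request:
arm_command --rows "0.95 4.8 -7 0 0 0 5.5; 0.95 4.9 -7 0 0 0 5.5; 0.95 4.9 -7.1 0 0 0 5.6; 0.95 4.9 -7 0 0 0 5.5; 0.95 4.9 -7 0 0 0 5.6"

```text
time_s: 9.28
position: [0.4259, 0.2626, 0.1133]
tool_rot: [[1.0, 0.021, -0.011], [0.021, -1.0, 0.0], [-0.011, -0.0, -1.0]]
ft_force: [-15.9, 6.9, -8.7]
grip_width: 0.0107
```

Run:
```python
from h import *
s=readout.observe(); p=s['position']; print(p,s['ft_force'].round(1),s['grip_width'],pull(1.45,1),pull(1.3,1),s['q'].round())
y=-5.4-np.degrees(1.45)
c=G(-.035,.057,.2)
rows([(p,y,.5,3),((p[0],p[1],.22),y,.3,3),((c[0],c[1],.22),-95.4,.2,1),((c[0],c[1],.22),-95.4,.2,2)])
```

```text
[0.42587401 0.2625985  0.11334485] [-15.9   6.9  -8.7] 0.010744833705225823 [0.42943612 0.25928244 0.115     ] [0.42356841 0.24738687 0.115     ] [ 18.  26.  93.   0.  61. 107.]
0.5 0 0 0 0 0.2 -0.1; 0.5 0 0 0 0 0.2 -0.1; 0.5 0 0 0 0 0.2 -0.1; 0.3 0 0 -35.6 0 0 0; 0.3 0 0 -35.5 0 0 0
0.3 0 0 -35.6 0 0 0; 0.2 7.8 37.1 0 0 0 1.7; 0.2 8.9 36.9 0 0 0 1.8; 0.2 10.1 36.5 0 0 0 1.7; 0.2 11.2 36.2 0 0 0 1.7
0.2 0 0 0 0 0 0; 0.2 0 0 0 0 0 0
```

Request:
arm_command --rows "0.5 0 0 0 0 0 0; 0.5 0 0 0 0 0 0; 0.5 0 0 0 0 0 0; 0.4 0 0 -35.6 0 0 0; 0.3 0 0 -35.5 0 0 0"

```text
time_s: 9.7
position: [0.4302, 0.2612, 0.186]
tool_rot: [[1.0, 0.026, -0.002], [0.026, -1.0, -0.001], [-0.002, 0.001, -1.0]]
ft_force: [0.9, 0.5, -0.0]
grip_width: 0.0594
```

Request:
arm_command --rows "0.3 0 0 -35.6 0 0 0; 0.2 7.8 37.1 0 0 0 1.7; 0.2 8.9 36.9 0 0 0 1.8; 0.2 10.1 36.5 0 0 0 1.7; 0.2 11.2 36.2 0 0 0 1.7"

```text
time_s: 10.12
position: [0.4659, 0.1123, 0.2222]
tool_rot: [[0.995, -0.095, 0.003], [-0.095, -0.995, -0.0], [0.003, -0.0, -1.0]]
ft_force: [0.9, 0.3, 0.3]
grip_width: 0.0681
```

Request:
arm_command --rows "0.2 0 0 0 0 0 0; 0.2 0 0 0 0 0 0"

```text
time_s: 10.28
position: [0.4662, 0.1123, 0.2217]
tool_rot: [[0.995, -0.098, 0.002], [-0.098, -0.995, -0.0], [0.002, -0.0, -1.0]]
ft_force: [-0.3, 0.1, -0.9]
grip_width: 0.0684
```

Run:
```python
from h import *
s=readout.observe(); print(s['position'],s['tool_rot'].round(3).tolist(),s['ft_force'].round(1))
K,V=cam('wrist'); np.save('w3.npy',V); snap('wrist','w3.png')
print(proj('wrist',[G(.018,.055,.095),G(.154,.055,.095),G(.0405,.055,.113),G(.0645,.055,.113)],K,V).round(1).tolist())
im=cv2.imread('pics/w3.png'); cv2.imwrite('pics/w3b.png',np.clip(im*1.4,0,255).astype(np.uint8))
h=cv2.cvtColor(im,cv2.COLOR_BGR2HSV); m=cv2.inRange(h,(3,120,60),(28,255,255))
for c in cv2.findContours(m,0,2)[0]:
    if cv2.contourArea(c)>200: print(cv2.minAreaRect(c),cv2.boundingRect(c))
```

```text
[0.46624678 0.11233032 0.22173403] [[0.995, -0.098, 0.002], [-0.098, -0.995, -0.0], [0.002, -0.0, -1.0]] [-0.3  0.1 -0.9]
[[275.4, 150.0], [274.7, -16.0], [275.2, 120.8], [275.0, 87.5]]
((268.2942810058594, 123.88528442382812), (23.370807647705078, 56.42950439453125), 87.1375961303711) (240, 112, 57, 25)
((267.0, 92.0), (26.0, 56.0), 90.0) (239, 79, 57, 27)
((415.77557373046875, 62.88047790527344), (22.419614791870117, 24.165691375732422), 12.094757080078125) (403, 51, 25, 24)
```

View pics/w3b.png

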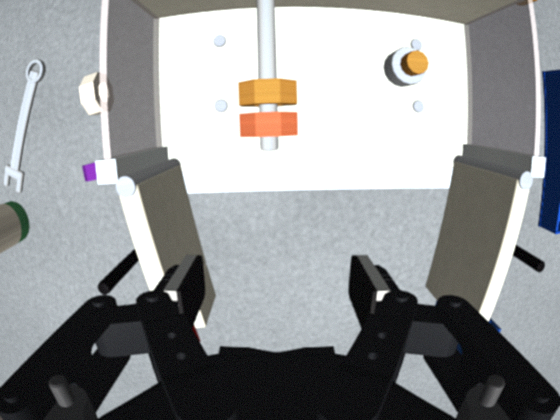

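Both doors stand wide open. The copper collar2 is at (268,124), the brass collar0 at (268,92), and the bar tip at (269,149).

Run:
```python
from h import *
K,_=cam('wrist');V=np.load('w3.npy')
t=onz('wrist',(269,149),.095,K,V); u=onz('wrist',(266,20),.095,K,V); print('tip',t,u,'yaw',np.degrees(np.arctan2(u[1]-t[1],u[0]-t[0])))
c=onz('wrist',(268.3,121),.107,K,V); b=onz('wrist',(268,89),.107,K,V); print(c,b)
# rows: copper; offsets of front edge
for v in(112,117,136.5): print(v,[onz('wrist',(268,v),z,K,V)[:2].round(4) for z in(.113,.091)])
for v in(79,84,105): print(v,[onz('wrist',(268,v),z,K,V)[:2].round(4) for z in(.113,.091)])
```

```text
tip [0.51499269 0.11288654 0.095     ] [0.61763172 0.10506735 0.095     ] yaw -4.356460170757065
[0.53649816 0.11095346 0.107     ] [0.56011746 0.10881264 0.107     ]
112 [array([0.5429, 0.1104]), array([0.5438, 0.1108])]
117 [array([0.5393, 0.1107]), array([0.5399, 0.1112])]
136.5 [array([0.5253, 0.1121]), array([0.5246, 0.1128])]
79 [array([0.5667, 0.108 ]), array([0.5699, 0.1083])]
84 [array([0.5631, 0.1084]), array([0.5659, 0.1086])]
105 [array([0.5479, 0.1099]), array([0.5493, 0.1103])]
```

Run:
```python
from h import *
y=-94.4; c=np.array([.534,.1115])
d=np.array([-.997,.0767])*.06
rows([((*c,.15),y,.2,2),((*c,.087),y,.2,3),((*c,.087),y,.75,5),((*c,.0905),y,.75,1),((*(c+d),.0905),y,.75,5),((*(c+d),.22),y,.75,4)])
```

```text
0.2 22.6 -1.5 23.9 0 0 -0.4; 0.2 22.7 -1.3 23.9 0 -0.1 -0.3; 0.2 22.7 -1.2 23.9 0 0 -0.4; 0.2 0 0 21 0 0 0; 0.2 0 0 21 0 0 0
0.2 0 0 21 0 0 0; 0.75 0 0 0 0 0 0; 0.75 0 0 0 0 0 0; 0.75 0 0 0 0 0 0; 0.75 0 0 0 0 0 0
0.75 0 0 0 0 0 0; 0.75 0 0 -3.5 0 0 0; 0.75 -12 0 0 0 0 0; 0.75 -12 0 0 0 0 0; 0.75 -12 0 0 0 0 0
0.75 -12 0 0 0 0 0; 0.75 -12 0 0 0 0 0; 0.75 0 0 -32.4 0 0 0; 0.75 0 0 -32.4 0 0 0; 0.75 0 0 -32.3 0 0 0
0.75 0 0 -32.4 0 0 0
```

Request:
arm_command --rows "0.2 22.6 -1.5 23.9 0 0 -0.4; 0.2 22.7 -1.3 23.9 0 0 -0.3; 0.2 22.7 -1.2 23.9 0 0 -0.4; 0.2 0 0 21 0 0 0; 0.2 0 0 21 0 0 0"

```text
time_s: 10.75
position: [0.5343, 0.1135, 0.1061]
tool_rot: [[0.997, -0.073, 0.001], [-0.073, -0.997, 0.0], [0.001, -0.0, -1.0]]
ft_force: [0.1, 0.7, -0.1]
grip_width: 0.0684
```

Request:
arm_command --rows "0.2 0 0 21 0 0 0; 0.75 0 0 0 0 0 0; 0.75 0 0 0 0 0 0; 0.75 0 0 0 0 0 0; 0.75 0 0 0 0 0 0" --squeeze 60

```text
time_s: 11.17
position: [0.5342, 0.1127, 0.0876]
tool_rot: [[0.997, -0.074, 0.003], [-0.074, -0.997, -0.0], [0.003, -0.0, -1.0]]
ft_force: [0.1, 0.2, -1.2]
grip_width: 0.0429
```

Request:
arm_command --rows "0.75 0 0 0 0 0 0; 0.75 0 0 -3.5 0 0 0; 0.75 -12 0 0 0 0 0; 0.75 -12 0 0 0 0 0; 0.75 -12 0 0 0 0 0"

```text
time_s: 11.58
position: [0.4974, 0.1149, 0.0903]
tool_rot: [[0.997, -0.075, 0.001], [-0.075, -0.997, 0.0], [0.001, -0.0, -1.0]]
ft_force: [-0.6, 0.7, -0.8]
grip_width: 0.0432
```

Gripped (about 43 mm) and sliding freely.

Request:
arm_command --rows "0.75 -12 0 0 0 0 0; 0.75 -12 0 0 0 0 0; 0.75 0 0 -32.4 0 0 0; 0.75 0 0 -32.4 0 0 0; 0.75 0 0 -32.3 0 0 0"

```text
time_s: 12.0
position: [0.4733, 0.1167, 0.1887]
tool_rot: [[0.997, -0.075, -0.0], [-0.075, -0.997, -0.0], [-0.0, 0.0, -1.0]]
ft_force: [0.8, -0.1, -1.7]
grip_width: 0.0426
```

Request:
arm_command --rows "0.75 0 0 -32.4 0 0 0; 0.75 0 0 0 0 0 0"

```text
time_s: 12.17
position: [0.4758, 0.1168, 0.2257]
tool_rot: [[0.997, -0.075, 0.012], [-0.075, -0.997, -0.0], [0.012, -0.001, -1.0]]
ft_force: [0.1, -0.6, -0.3]
grip_width: 0.043
```

```bash
cat >> h.py <<'E'
def tray(f):
    im=snap('top',f)[:,:,::-1]; h=cv2.cvtColor(im,cv2.COLOR_BGR2HSV); m=cv2.inRange(h,(100,130,50),(128,255,255))
    c=max(cv2.findContours(m,0,2)[0],key=cv2.contourArea); b=cv2.boxPoints(cv2.minAreaRect(c))
    P=np.array([onz('top',q,.04) for q in b]); print('tray',P[:,:2].round(3).tolist(),'c',P.mean(0).round(3)); return P.mean(0)
E
python3 - <<'E'
from h import *
s=readout.observe(); print(s['position'],s['grip_width'],s['ft_force'].round(1))
t=tray('t1.png'); y=-94.4
rows([((t[0]-.045,t[1],.22),-92,.75,1),((t[0]-.045,t[1],.032),-92,.75,6)])
E
```

```text
[0.47579827 0.116848   0.2256667 ] 0.042983391578012384 [ 0.1 -0.6 -0.3]
tray [[0.599, -0.256], [0.603, -0.413], [0.381, -0.407], [0.377, -0.253]] c [ 0.49  -0.332  0.04 ]
0.75 0.3 37.5 0.2 0 0 -0.2; 0.75 0.2 37.5 0.2 0 -0.1 -0.2; 0.75 0.1 37.5 0.2 0 0 -0.2; 0.75 0 37.5 0.2 0 0 -0.2; 0.75 -0.2 37.5 0.2 0 -0.1 -0.2
0.75 -0.3 37.5 0.2 0 0 -0.2; 0.75 -0.5 37.5 0.2 0 -0.1 -0.2; 0.75 -0.5 37.5 0.2 0 0 -0.1; 0.75 -0.7 37.5 0.2 0 0 -0.2; 0.75 -0.8 37.5 0.2 0 -0.1 -0.2
0.75 -0.9 37.5 0.2 0 0 -0.2; 0.75 -1 37.5 0.2 0 0 -0.2; 0.75 0 0 31.3 0 0 0; 0.75 0 0 31.4 0 0 0; 0.75 -0.1 0 31.3 0 0 0
0.75 0 0.1 31.3 0 0 0; 0.75 0 0 31.3 0 0 0; 0.75 0 0 31.4 0 0 0
```

Request:
arm_command --rows "0.75 0.3 37.5 0.2 0 0 -0.2; 0.75 0.2 37.5 0.2 0 0 -0.2; 0.75 0.1 37.5 0.2 0 0 -0.2; 0.75 0 37.5 0.2 0 0 -0.2; 0.75 -0.2 37.5 0.2 0 0 -0.2"

```text
time_s: 12.63
position: [0.4605, -0.0718, 0.2175]
tool_rot: [[0.998, -0.057, -0.001], [-0.057, -0.998, 0.001], [-0.001, -0.0, -1.0]]
ft_force: [1.6, 0.7, -0.8]
grip_width: 0.0428
```

Request:
arm_command --rows "0.75 -0.3 37.5 0.2 0 0 -0.2; 0.75 -0.5 37.5 0.2 0 0 -0.2; 0.75 -0.5 37.5 0.2 0 0 -0.1; 0.75 -0.7 37.5 0.2 0 0 -0.2; 0.75 -0.8 37.5 0.2 0 0 -0.2"

```text
time_s: 13.05
position: [0.448, -0.259, 0.2163]
tool_rot: [[0.999, -0.042, -0.001], [-0.042, -0.999, 0.001], [-0.001, -0.001, -1.0]]
ft_force: [1.1, -0.1, -1.1]
grip_width: 0.0431
```

Request:
arm_command --rows "0.75 -0.9 37.5 0.2 0 0 -0.2; 0.75 -1 37.5 0.2 0 0 -0.2; 0.75 0 0 31.3 0 0 0; 0.75 0 0 31.4 0 0 0; 0.75 0 0 31.3 0 0 0"

```text
time_s: 13.47
position: [0.4432, -0.3326, 0.1207]
tool_rot: [[0.999, -0.037, -0.001], [-0.037, -0.999, 0.001], [-0.001, -0.001, -1.0]]
ft_force: [1.0, 0.4, -1.4]
grip_width: 0.0428
```

Request:
arm_command --rows "0.75 0 0 31.3 0 0 0; 0.75 0 0 31.3 0 0 0; 0.75 0 0 27 0 0 0; 0.75 0 0 0 0 0 0"

```text
time_s: 13.8
position: [0.442, -0.3305, 0.0282]
tool_rot: [[0.999, -0.036, -0.006], [-0.036, -0.999, 0.007], [-0.006, -0.007, -1.0]]
ft_force: [0.0, 1.0, -1.8]
grip_width: 0.0428
```

Run:
```python
from h import *
s=readout.observe(); print(s['position'],s['tool_rot'].round(3)[2],s['grip_width'],s['ft_force'].round(1))
p=s['position']; b=np.array([.558,.1097])
rows([((p[0],p[1],.22),-92,.3,6),((b[0],b[1],.22),-94.4,.2,1),((*b,.087),-94.4,.2,5)])
```

```text
[ 0.44200192 -0.33051048  0.02815223] [-0.006 -0.007 -1.   ] 0.042752261504563946 [ 0.   1.  -1.8]
0.3 -0.2 -0.2 -32 -0.1 0.1 0; 0.3 -0.1 -0.2 -31.9 0 0 0; 0.3 -0.2 -0.1 -32 -0.1 0.1 0; 0.3 -0.1 -0.1 -32 0 0 0; 0.3 -0.1 -0.1 -32 -0.1 0.1 0
0.3 0 0 -31.9 -0.1 0.1 0; 0.2 8.4 -37 0 0 0 0.2; 0.2 8.2 -37 0 0 0 0.2; 0.2 8.1 -37.1 0 0 0 0.2; 0.2 7.9 -37.1 -0.1 0 0 0.2
0.2 7.9 -37.1 0 0 0 0.2; 0.2 7.7 -37.2 0 0 0 0.2; 0.2 7.5 -37.2 0 0 0 0.2; 0.2 7.5 -37.2 0 0 0 0.2; 0.2 7.3 -37.2 0 0 0 0.2
0.2 7.2 -37.2 -0.1 0 0 0.2; 0.2 7.1 -37.3 0 0 0 0.2; 0.2 6.9 -37.3 0 0 0 0.2; 0.2 0 0 26.6 0 0 0; 0.2 0 0 26.6 0 0 0
0.2 -0.1 0 26.6 0 0 0; 0.2 0 -0.1 26.6 0 0 0; 0.2 0 0 26.6 0 0 0
```

Request:
arm_command --rows "0.75 0 0 3 0 0 0; 0.6 0 0 0 0 0 0; 0.4 0 0 0 0 0 0; 0.3 0 0 0 0 0 0; 0.3 0 0 0 0 0 0"

```text
time_s: 14.22
position: [0.4446, -0.3334, 0.0316]
tool_rot: [[0.999, -0.035, 0.003], [-0.035, -0.999, -0.003], [0.003, 0.003, -1.0]]
ft_force: [0.4, -4.2, 2.3]
grip_width: 0.0597
```

Request:
arm_command --rows "0.3 0 0 -35 0 0 0; 0.3 0 0 -32 0 0 0; 0.3 0 0 -32 0 0 0; 0.3 0 0 -32 0 0 0; 0.3 0 0 -32 0 0 0"

```text
time_s: 14.63
position: [0.4436, -0.3316, 0.1956]
tool_rot: [[0.999, -0.035, 0.0], [-0.035, -0.999, -0.0], [0.0, -0.0, -1.0]]
ft_force: [-0.6, -0.7, -0.1]
grip_width: 0.0595
```

Request:
arm_command --rows "0.3 0 0 -31.9 0 0 0; 0.2 8.4 -37 0 0 0 0.2; 0.2 8.2 -37 0 0 0 0.2; 0.2 8.1 -37.1 0 0 0 0.2; 0.2 7.9 -37.1 0 0 0 0.2"

```text
time_s: 15.05
position: [0.4823, -0.1836, 0.2259]
tool_rot: [[0.999, -0.05, 0.001], [-0.05, -0.999, -0.0], [0.001, -0.0, -1.0]]
ft_force: [0.7, 0.1, -0.3]
grip_width: 0.0683
```

Request:
arm_command --rows "0.2 7.9 -37.1 0 0 0 0.2; 0.2 7.7 -37.2 0 0 0 0.2; 0.2 7.5 -37.2 0 0 0 0.2; 0.2 7.5 -37.2 0 0 0 0.2; 0.2 7.3 -37.2 0 0 0 0.2"

```text
time_s: 15.47
position: [0.5305, 0.0002, 0.2259]
tool_rot: [[0.998, -0.067, 0.001], [-0.067, -0.998, 0.0], [0.001, -0.0, -1.0]]
ft_force: [0.3, -0.4, -0.2]
grip_width: 0.0682
```

Request:
arm_command --rows "0.2 7.2 -37.2 0 0 0 0.2; 0.2 7.1 -37.3 0 0 0 0.2; 0.2 6.9 -37.3 0 0 0 0.2; 0.2 0 0 0 0 0 0"

```text
time_s: 15.8
position: [0.5598, 0.1137, 0.2255]
tool_rot: [[0.997, -0.072, 0.001], [-0.072, -0.997, 0.002], [0.001, -0.002, -1.0]]
ft_force: [-0.2, -0.0, -0.1]
grip_width: 0.0683
```

Run:
```python
from h import *
s=readout.observe(); print(s['position'],s['tool_rot'].round(3).tolist(),s['grip_width'],s['ft_force'].round(1))
K,V=cam('wrist'); a=snap('wrist','w4.png'); b=snap('top','t2.png')
h=cv2.cvtColor(a[:,:,::-1].copy(),cv2.COLOR_BGR2HSV); m=cv2.inRange(h,(3,120,60),(28,255,255))
for c in cv2.findContours(m,0,2)[0]:
    if cv2.contourArea(c)>200: print(cv2.boundingRect(c))
print(proj('wrist',[[.558,.1097,.113]],K,V))
L=cv2.resize(a,None,fx=.7,fy=.7); R=cv2.resize(b[160:320,200:480],None,fx=1.43,fy=1.43,interpolation=2)
R=R[:294]; o=np.zeros((294,392+R.shape[1],3),np.uint8); o[:,:392]=L; o[:R.shape[0],392:]=R
cv2.imwrite('pics/m4.png',np.clip(o[:,:,::-1]*1.4,0,255).astype(np.uint8))
y=-94.4;b=np.array([.558,.1097]); d=np.array([-.997,.0767])*.084
rows([((*b,.15),y,.2,1),((*b,.087),y,.2,3),((*b,.087),y,.75,4),((*b,.0905),y,.75,1),((*(b+d),.0905),y,.75,6),((*(b+d),.22),y,.75,4)])
```

```text
[0.55981051 0.11370495 0.2255388 ] [[0.997, -0.072, 0.001], [-0.072, -0.997, 0.002], [0.001, -0.002, -1.0]] 0.06828094825968745 [-0.2 -0.  -0.1]
(256, 193, 53, 33)
(414, 150, 21, 23)
(523, 33, 35, 45)
[[281.6184788  216.08578927]]
0.2 -0.7 -0.1 37.7 0 0 0.1; 0.2 -0.7 -0.2 37.7 0 0 0; 0.2 0 0 21 0 0 0; 0.2 0 0 21 0 0 0; 0.2 0 0 21 0 0 0
0.75 0 0 0 0 0 0; 0.75 0 0 0 0 0 0; 0.75 0 0 0 0 0 0; 0.75 0 0 0 0 0 0; 0.75 0 0 -3.5 0 0 0
0.75 -14 0 0 0 0 0; 0.75 -14 0 0 0 0 0; 0.75 -14 0 0 0 0 0; 0.75 -14 0 0 0 0 0; 0.75 -14 0 0 0 0 0
0.75 -14 0 0 0 0 0; 0.75 0 0 -32.4 0 0 0; 0.75 0 0 -32.4 0 0 0; 0.75 0 0 -32.3 0 0 0; 0.75 0 -0.1 -32.4 0 0 0
```

View pics/m4.png

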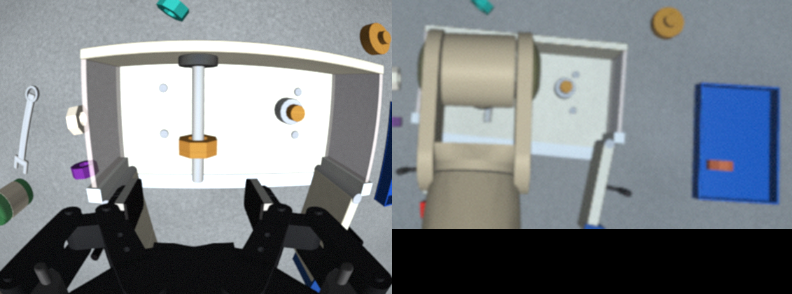

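The right half shows copper collar2 in the tray. Brass collar0 is alone on the bar at wrist (282,208). I'll check its x before descending.

Run:
```python
from h import *
K,V=cam('wrist')
for r in(193,203,226): print(r,[onz('wrist',(282.5,r),z,K,V).round(4)[:2] for z in(.113,.104,.091,.08)])
print(-V[:3,:3].T@V[:3,3])
```

```text
193 [array([0.5753, 0.1032]), array([0.5734, 0.1031]), array([0.5706, 0.1031]), array([0.5682, 0.1031])]
203 [array([0.5677, 0.1037]), array([0.5654, 0.1037]), array([0.5622, 0.1037]), array([0.5595, 0.1037])]
226 [array([0.5495, 0.105 ]), array([0.5466, 0.105 ]), array([0.5424, 0.1051]), array([0.5388, 0.1051])]
[0.62671674 0.10395076 0.35033595]
```

Request:
arm_command --rows "0.2 -0.7 0 37.7 0 0 0; 0.2 -0.7 0 37.7 0 0 0; 0.2 0 0 21 0 0 0; 0.2 0 0 21 0 0 0; 0.2 0 0 21 0 0 0"

```text
time_s: 16.32
position: [0.558, 0.1067, 0.0861]
tool_rot: [[0.997, -0.079, -0.0], [-0.079, -0.997, -0.0], [-0.0, 0.0, -1.0]]
ft_force: [0.6, 0.1, -0.4]
grip_width: 0.0684
```

Request:
arm_command --rows "0.75 0 0 0 0 0 0; 0.75 0 0 0 0 0 0; 0.75 0 0 0 0 0 0; 0.75 0 0 0 0 0 0; 0.75 0 0 -3.5 0 0 0"

```text
time_s: 16.73
position: [0.5585, 0.1078, 0.0909]
tool_rot: [[0.997, -0.077, 0.001], [-0.077, -0.997, -0.0], [0.001, 0.0, -1.0]]
ft_force: [-0.4, 0.7, -1.2]
grip_width: 0.043
```

Request:
arm_command --rows "0.75 -14 0 0 0 0 0; 0.75 -14 0 0 0 0 0; 0.75 -14 0 0 0 0 0; 0.75 -14 0 0 0 0 0; 0.75 -14 0 0 0 0 0"

```text
time_s: 17.15
position: [0.4882, 0.1135, 0.0911]
tool_rot: [[0.997, -0.077, 0.001], [-0.077, -0.997, -0.0], [0.001, -0.0, -1.0]]
ft_force: [0.1, 0.2, -1.4]
grip_width: 0.0433
```

Request:
arm_command --rows "0.75 -14 0 0 0 0 0; 0.75 0 0 -32.4 0 0 0; 0.75 0 0 -32.4 0 0 0; 0.75 0 0 -32.3 0 0 0; 0.75 0 0 -32.4 0 0 0"

```text
time_s: 17.57
position: [0.4742, 0.1145, 0.2222]
tool_rot: [[0.997, -0.077, 0.001], [-0.077, -0.997, -0.0], [0.001, 0.0, -1.0]]
ft_force: [1.3, 0.8, -1.3]
grip_width: 0.0432
```

Request:
arm_command --rows "0.75 0 0 0 0 0 0; 0.75 0 0 0 0 0 0"

```text
time_s: 17.73
position: [0.475, 0.1145, 0.2216]
tool_rot: [[0.997, -0.077, 0.005], [-0.077, -0.997, -0.0], [0.005, -0.0, -1.0]]
ft_force: [-0.7, -0.1, -2.0]
grip_width: 0.0427
```

Run:
```python
from h import *
s=readout.observe(); print(s['position'],s['grip_width'],s['ft_force'].round(1))
t=tray('t3.png')
rows([((t[0]+.045,t[1],.22),-92,.75,1),((t[0]+.045,t[1],.0265),-92,.75,6)])
```

```text
[0.47502403 0.11454177 0.22159314] 0.04271353948603078 [-0.7 -0.1 -2. ]
tray [[0.6, -0.277], [0.603, -0.438], [0.379, -0.431], [0.375, -0.274]] c [ 0.489 -0.355  0.04 ]
0.75 8 38.6 0 0 0 -0.2; 0.75 7.9 38.7 0 0 0 -0.2; 0.75 7.7 38.7 0 0 0 -0.2; 0.75 7.6 38.7 0 0 0 -0.2; 0.75 7.4 38.7 0 0 0 -0.2
0.75 7.3 38.8 0 0 0 -0.2; 0.75 7.2 38.8 0 0 0 -0.2; 0.75 7.1 38.8 0 0 0 -0.2; 0.75 6.9 38.9 0 0 0 -0.2; 0.75 6.8 38.8 0 0 0 -0.2
0.75 6.6 38.9 0 0 0 -0.2; 0.75 6.5 38.9 0.1 0 -0.1 -0.2; 0.75 0 0 32.2 0 0 0; 0.75 0.1 0 32.3 0 0 0; 0.75 0 0 32.2 0 0 0
0.75 0 0 32.3 0 0 0; 0.75 0.1 0 32.2 0 0 0; 0.75 0 0 32.3 0 0 0
```

The tray was knocked about 23 mm towards -y, and these rows use its new position.

Request:
arm_command --rows "0.75 8 38.6 0 0 0 -0.2; 0.75 7.9 38.7 0 0 0 -0.2; 0.75 7.7 38.7 0 0 0 -0.2; 0.75 7.6 38.7 0 0 0 -0.2; 0.75 7.4 38.7 0 0 0 -0.2"

```text
time_s: 18.2
position: [0.4989, -0.0827, 0.2182]
tool_rot: [[0.998, -0.059, -0.003], [-0.059, -0.998, 0.001], [-0.003, -0.001, -1.0]]
ft_force: [1.0, -0.3, -1.4]
grip_width: 0.0432
```

Request:
arm_command --rows "0.75 7.3 38.8 0 0 0 -0.2; 0.75 7.2 38.8 0 0 0 -0.2; 0.75 7.1 38.8 0 0 0 -0.2; 0.75 6.9 38.9 0 0 0 -0.2; 0.75 6.8 38.8 0 0 0 -0.2"

```text
time_s: 18.62
position: [0.5239, -0.2785, 0.2178]
tool_rot: [[0.999, -0.042, -0.003], [-0.042, -0.999, 0.002], [-0.003, -0.002, -1.0]]
ft_force: [0.8, 0.7, -0.9]
grip_width: 0.0434
```

Request:
arm_command --rows "0.75 6.6 38.9 0 0 0 -0.2; 0.75 6.5 38.9 0 0 0 -0.2; 0.75 0 0 32.2 0 0 0; 0.75 0 0 32.3 0 0 0; 0.75 0 0 32.2 0 0 0"

```text
time_s: 19.03
position: [0.5336, -0.3553, 0.1197]
tool_rot: [[0.999, -0.037, -0.002], [-0.037, -0.999, 0.002], [-0.002, -0.002, -1.0]]
ft_force: [1.0, 0.1, -2.1]
grip_width: 0.0436
```

Request:
arm_command --rows "0.75 0 0 32.3 0 0 0; 0.75 0 0 32.2 0 0 0; 0.75 0 0 32.3 0 0 0; 0.75 0 0 0 0 0 0; 0.75 0 0 0 0 0 0"

```text
time_s: 19.45
position: [0.5335, -0.3543, 0.0235]
tool_rot: [[0.999, -0.035, -0.004], [-0.035, -0.999, 0.003], [-0.004, -0.003, -1.0]]
ft_force: [-0.6, -0.7, -1.5]
grip_width: 0.0432
```

Request:
arm_command --rows "0.6 0 0 0 0 0 0; 0.4 0 0 0 0 0 0; 0.3 0 0 0 0 0 0; 0.3 0 0 0 0 0 0; 0.3 0 0 -30 0 0 0"

```text
time_s: 19.87
position: [0.5326, -0.3533, 0.0518]
tool_rot: [[0.999, -0.035, -0.007], [-0.035, -0.999, 0.007], [-0.007, -0.006, -1.0]]
ft_force: [0.2, -0.6, -0.5]
grip_width: 0.0598
```

Request:
arm_command --rows "0.3 0 0 -35 0 0 0; 0.3 0 0 -35 0 0 0; 0.3 0 0 -35 0 0 0; 0.3 0 0 -35 0 0 0; 0.3 0 0 -25 0 0 0"

```text
time_s: 20.28
position: [0.5347, -0.3551, 0.2251]
tool_rot: [[0.999, -0.035, 0.003], [-0.035, -0.999, -0.003], [0.003, 0.003, -1.0]]
ft_force: [-0.1, -0.4, 1.2]
grip_width: 0.06
```

Run:
```python
from h import *
s=readout.observe(); print(s['position'],s['grip_width'])
rows([((.42,.23,.24),-88.5,.5,1)])
```

```text
[ 0.5347341  -0.35510242  0.22514666] 0.0599629102691692
0.5 -9 -38.7 -1.1 0 0 -0.2; 0.5 -8.9 -38.8 -1.2 0 0 -0.3; 0.5 -8.7 -38.7 -1.1 0 0 -0.2; 0.5 -8.5 -38.9 -1.1 0 0 -0.2; 0.5 -8.4 -38.8 -1.1 0.1 -0.1 -0.3
0.5 -8.2 -38.9 -1.1 0 0 -0.2; 0.5 -8.1 -38.9 -1 0 0 -0.2; 0.5 -7.9 -39 -1.1 0 0 -0.3; 0.5 -7.7 -39 -1 0 0 -0.2; 0.5 -7.6 -39 -1.1 0 0 -0.2
0.5 -7.4 -39 -1 0 0 -0.3; 0.5 -7.3 -39.1 -1.1 0 0 -0.2; 0.5 -7.1 -39.1 -1 0 -0.1 -0.2; 0.5 -7 -39.1 -1.1 0.1 0 -0.3; 0.5 -6.7 -39.2 -0.9 0 0 -0.2
```

Request:
arm_command --rows "0.5 -9 -38.7 -1.1 0 0 -0.2; 0.5 -8.9 -38.8 -1.2 0 0 -0.3; 0.5 -8.7 -38.7 -1.1 0 0 -0.2; 0.5 -8.5 -38.9 -1.1 0 0 -0.2; 0.5 -8.4 -38.8 -1.1 0 0 -0.3"

```text
time_s: 20.7
position: [0.4955, -0.1582, 0.2272]
tool_rot: [[1.0, -0.014, 0.001], [-0.014, -1.0, -0.0], [0.001, 0.0, -1.0]]
ft_force: [0.5, 0.5, 0.2]
grip_width: 0.0428
```

Request:
arm_command --rows "0.5 -8.2 -38.9 -1.1 0 0 -0.2; 0.5 -8.1 -38.9 -1 0 0 -0.2; 0.5 -7.9 -39 -1.1 0 0 -0.3; 0.5 -7.7 -39 -1 0 0 -0.2; 0.5 -7.6 -39 -1.1 0 0 -0.2"

```text
time_s: 21.12
position: [0.4573, 0.0368, 0.2326]
tool_rot: [[1.0, 0.005, 0.001], [0.005, -1.0, -0.0], [0.001, 0.0, -1.0]]
ft_force: [2.1, 0.8, 1.1]
grip_width: 0.0426
```

Request:
arm_command --rows "0.5 -7.4 -39 -1 0 0 -0.3; 0.5 -7.3 -39.1 -1.1 0 0 -0.2; 0.5 -7.1 -39.1 -1 0 0 -0.2; 0.5 -7 -39.1 -1.1 0 0 -0.3; 0.5 -6.7 -39.2 -0.9 0 0 -0.2"

```text
time_s: 21.53
position: [0.419, 0.2319, 0.2378]
tool_rot: [[1.0, 0.026, 0.001], [0.026, -1.0, 0.0], [0.001, -0.0, -1.0]]
ft_force: [1.3, -0.6, -0.2]
grip_width: 0.0425
```

Request:
arm_command --rows "0.5 0 0 0 0 0 0; 0.5 0 0 0 0 0 0"

```text
time_s: 21.7
position: [0.4192, 0.2316, 0.2374]
tool_rot: [[1.0, 0.03, 0.001], [0.03, -1.0, 0.0], [0.001, -0.0, -1.0]]
ft_force: [-0.0, 0.4, 0.0]
grip_width: 0.0429
```

Run:
```python
from h import *
s=readout.observe(); print(s['position'],s['tool_rot'].round(3).tolist(),s['grip_width'])
b=snap('top','t5.png'); s=readout.observe();K,V=cam('wrist');np.save('w5.npy',V); a=snap('wrist','w5.png')
print(s['position'],proj('wrist',[[.426,.2626,.138]],K,V))
L=cv2.resize(a,None,fx=.75,fy=.75); R=cv2.resize(b[200:310,340:480],None,fx=2.7,fy=2.7,interpolation=2)[:315]
o=np.zeros((315,420+R.shape[1],3),np.uint8); o[:,:420]=L; o[:R.shape[0],420:]=R
cv2.imwrite('pics/m5.png',np.clip(o[:,:,::-1]*1.4,0,255).astype(np.uint8))
```

```text
[0.4192038  0.23161141 0.23742016] [[1.0, 0.03, 0.001], [0.03, -1.0, 0.0], [0.001, -0.0, -1.0]] 0.04290678951349445
[0.41967825 0.23035101 0.2372992 ] [[231.19237995 209.50127216]]
```

View pics/m5.png

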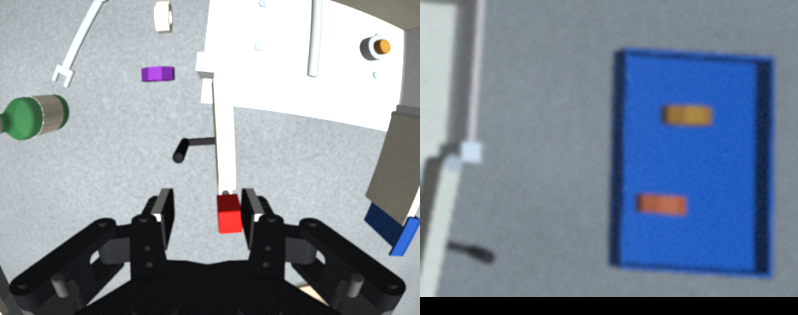

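Both collars lie in the tray, brass at crop (688,114) and copper at (660,204). The passive pull's top is at crop (180,156), which is wrist px (240,208).

Run:
```python
from h import *
K,_=cam('wrist');V=np.load('w5.npy'); a=cv2.imread('pics/w5.png')
g=cv2.cvtColor(a,cv2.COLOR_BGR2GRAY); sub=g[180:225,225:300]; m=(sub<45).astype(np.uint8)
n,l,st,ce=cv2.connectedComponentsWithStats(m); print(st.tolist(),ce.round(1).tolist())
for uv in((240,208),(238,208)): print(onz('wrist',uv,.138,K,V))
for th in(1.2,1.3,1.4,1.5,1.6): print(th,pull(th,1))
cv2.imwrite('pics/c5.png',np.clip(cv2.resize(a[165:235,210:310],None,fx=5,fy=5,interpolation=2)*1.6,0,255).astype(np.uint8))
```

```text
[[0, 0, 75, 45, 2785], [6, 4, 56, 33, 590]] [[39.5, 23.2], [25.1, 16.4]]
[0.4272847  0.25620945 0.138     ]
[0.42724657 0.25765458 0.138     ]
1.2 [0.42067433 0.23902631 0.115     ]
1.3 [0.42356841 0.24738687 0.115     ]
1.4 [0.42728269 0.25541674 0.115     ]
1.5 [0.43178007 0.26303569 0.115     ]
1.6 [0.43701561 0.27016758 0.115     ]
```

View pics/c5.png

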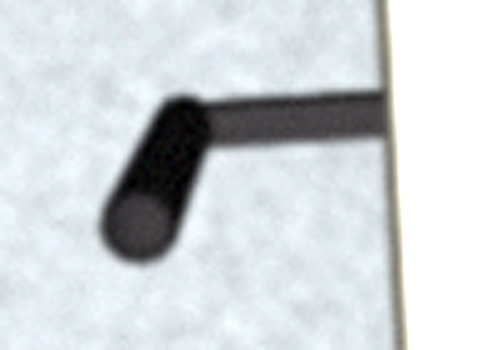

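```bash
cat >> h.py <<'E'
def frame(o,yaw):
    global GR,GT
    a=np.radians(yaw); GR=np.array([[np.cos(a),-np.sin(a)],[np.sin(a),np.cos(a)]]); GT=np.array(o)
frame([.4917,.0583],-4.4)
E
python3 - <<'E'
from h import *
B=(.426,.2585); print(pull(0,1))
for th in(1.4,1.45,1.5,1.55): print(th,pull(th,1))
rows([((*B,.19),-88.5,.6,2),((*B,.115),-88.5,.65,4),((*B,.115),-88.5,.95,4)])
E
```

```text
[0.45135964 0.14665528 0.115     ]
1.4 [0.42489458 0.25758118 0.115     ]
1.45 [0.42698022 0.26148387 0.115     ]
1.5 [0.42925831 0.26527745 0.115     ]
1.55 [0.43172314 0.26895244 0.115     ]
0.6 3.4 -14.4 23.6 0 0 0; 0.6 3.3 -14.4 23.7 0 0 0; 0.65 0 0 18.7 0 0 0; 0.65 0 0 18.8 0 0 0; 0.65 0 0 18.7 0 0 0
0.65 0 0 18.8 0 0 0; 0.95 0 0 0 0 0 0; 0.95 0 0 0 0 0 0; 0.95 0 0 0 0 0 0; 0.95 0 0 0 0 0 0
```

Request:
arm_command --rows "0.6 3.4 -14.4 23.6 0 0 0; 0.6 3.3 -14.4 23.7 0 0 0; 0.65 0 0 18.7 0 0 0; 0.65 0 0 18.8 0 0 0; 0.65 0 0 18.7 0 0 0"

```text
time_s: 22.22
position: [0.4265, 0.2576, 0.1328]
tool_rot: [[1.0, 0.024, 0.0], [0.024, -1.0, -0.0], [0.0, 0.0, -1.0]]
ft_force: [0.1, 0.1, 0.7]
grip_width: 0.0298
```

Request:
arm_command --rows "0.65 0 0 18.8 0 0 0; 0.95 0 0 0 0 0 0; 0.95 0 0 0 0 0 0; 0.95 0 0 0 0 0 0; 0.95 0 0 0 0 0 0" --squeeze 40

```text
time_s: 22.63
position: [0.4258, 0.2579, 0.1142]
tool_rot: [[1.0, 0.025, -0.002], [0.025, -1.0, -0.002], [-0.002, 0.002, -1.0]]
ft_force: [4.6, -4.3, -24.4]
grip_width: 0.0106
```

Run:
```python
from h import *
s=readout.observe(); print(s['grip_width'],s['position'],s['ft_force'].round(1))
rows([((*pull(th,1)[:2],s['position'][2]),-5.4-np.degrees(th),.95,1) for th in np.linspace(1.42,-.02,16)[1:]])
```

```text
0.010559701595848684 [0.42582354 0.25789539 0.11415475] [  4.6  -4.3 -24.4]
0.95 -1.9 3.2 0 0 0.1 -3.7; 0.95 -2.2 3 0 0.1 0 -3.6; 0.95 -4 7.5 0 0 0 -5.5; 0.95 -4 7.5 0 0 0 -5.5; 0.95 -4.1 7.4 0 0 0 -5.5
0.95 -4 7.5 0 0 0 -5.5; 0.95 -4 7.5 0 0 0 -5.5; 0.95 -4 7.5 0 0 0 -5.5; 0.95 -4.1 7.5 0 0 0 -5.5; 0.95 -4 7.4 0 0 0 -5.5
0.95 -4 7.5 0 0 0 -5.5; 0.95 -4 7.5 0 0 0 -5.5; 0.95 -4.1 7.5 0 0 0 -5.5; 0.95 -4 7.4 0 0 0 -5.5; 0.95 -4 7.5 0 0 0 -5.5
0.95 -4.1 7.5 0 0 0 -5.5
```

Request:
arm_command --rows "0.95 -1.9 3.2 0 0 0 -3.7; 0.95 -2.2 3 0 0 0 -3.6; 0.95 -4 7.5 0 0 0 -5.5; 0.95 -4 7.5 0 0 0 -5.5; 0.95 -4.1 7.4 0 0 0 -5.5"

```text
time_s: 23.05
position: [0.4167, 0.2272, 0.1142]
tool_rot: [[0.902, 0.431, 0.001], [0.431, -0.902, -0.0], [0.001, 0.001, -1.0]]
ft_force: [11.9, -1.0, -31.4]
grip_width: 0.0108
```

Request:
arm_command --rows "0.95 -4 7.5 0 0 0 -5.5; 0.95 -4 7.5 0 0 0 -5.5; 0.95 -4 7.5 0 0 0 -5.5; 0.95 -4.1 7.5 0 0 0 -5.5; 0.95 -4 7.4 0 0 0 -5.5"

```text
time_s: 23.47
position: [0.4228, 0.186, 0.1143]
tool_rot: [[0.602, 0.799, 0.001], [0.799, -0.602, 0.001], [0.002, 0.0, -1.0]]
ft_force: [11.9, 5.7, -32.3]
grip_width: 0.0107
```

Request:
arm_command --rows "0.95 -4 7.5 0 0 0 -5.5; 0.95 -4 7.5 0 0 0 -5.5; 0.95 -4.1 7.5 0 0 0 -5.5; 0.95 -4 7.4 0 0 0 -5.5; 0.95 -4 7.5 0 0 0 -5.5"

```text
time_s: 23.88
position: [0.447, 0.1525, 0.1142]
tool_rot: [[0.165, 0.986, 0.001], [0.986, -0.165, 0.003], [0.003, 0.0, -1.0]]
ft_force: [8.5, 10.7, -30.4]
grip_width: 0.0107
```

Request:
arm_command --rows "0.95 -4.1 7.5 0 0 0 -5.5; 0.95 0 0 0 0 0 0; 0.95 0 0 0 0 0 0"

```text
time_s: 24.13
position: [0.4515, 0.1479, 0.1143]
tool_rot: [[0.074, 0.997, -0.004], [0.997, -0.074, 0.003], [0.003, -0.004, -1.0]]
ft_force: [-3.2, 10.5, -20.8]
grip_width: 0.0108
```

Run:
```python
from h import *
s=readout.observe(); p=s['position']; print(p)
A=(.4917,.0805)
rows([(p+[.0015,0,0],-5.4,.95,2),(p,-5.4,.65,3),((p[0],p[1],.2),-5.4,.6,3),((*A,.2),-5.4,.5,2),((*A,.1325),-5.4,.5,4),((*A,.1325),-5.4,.9,4),((*A,.1085),-5.4,.9,4),((*A,.1085),-5.4,.9,2)])
```

```text
[0.45146364 0.14794496 0.11432044]
0.95 0.1 0.7 0 -0.1 -0.1 0.6; 0.95 0 0.8 0 -0.1 -0.1 0.6; 0.65 0 -0.5 0 0 0 0; 0.65 -0.1 -0.5 0 0 0 0; 0.65 0 -0.5 0 0 0 0
0.6 0 0 -28.6 0 0 0; 0.6 -0.1 0 -28.5 0 0 0; 0.6 0 -0.1 -28.6 0 0 0; 0.5 -31.7 23.2 0 0 0 0; 0.5 -31.6 23.3 0 0 0 0
0.5 0 0 16.9 0 0 0; 0.5 0 0 16.9 0 0 0; 0.5 0 0 16.8 0 0 0; 0.5 0 0 16.9 0 0 0; 0.9 0 0 0 0 0 0
0.9 0 0 0 0 0 0; 0.9 0 0 0 0 0 0; 0.9 0 0 0 0 0 0; 0.9 0 0 6 0 0 0; 0.9 0 0 6 0 0 0
0.9 0 0 6 0 0 0; 0.9 0 0 6 0 0 0; 0.9 0 0 0 0 0 0; 0.9 0 0 0 0 0 0
```

Request:
arm_command --rows "0.95 0 0.7 0 0 0 0.6; 0.95 0 0.8 0 0 0 0.6; 0.65 0 -0.5 0 0 0 0; 0.65 0 -0.5 0 0 0 0; 0.65 0 -0.5 0 0 0 0"

```text
time_s: 24.55
position: [0.4541, 0.1467, 0.1163]
tool_rot: [[0.095, 0.996, 0.004], [0.996, -0.095, 0.0], [0.001, 0.004, -1.0]]
ft_force: [-0.5, -0.2, 0.1]
grip_width: 0.03
```

Request:
arm_command --rows "0.6 0 0 -28.6 0 0 0; 0.6 0 0 -28.5 0 0 0; 0.6 0 0 -28.6 0 0 0; 0.5 -31.7 23.2 0 0 0 0; 0.5 -31.6 23.3 0 0 0 0"

```text
time_s: 24.97
position: [0.4944, 0.0793, 0.2038]
tool_rot: [[0.091, 0.996, 0.007], [0.996, -0.091, -0.0], [0.0, 0.007, -1.0]]
ft_force: [1.3, 0.7, 0.1]
grip_width: 0.0429
```

Request:
arm_command --rows "0.5 0 0 0 0 0 0; 0.5 0 0 0 0 0 0"

```text
time_s: 25.13
position: [0.4944, 0.0777, 0.2014]
tool_rot: [[0.097, 0.995, 0.002], [0.995, -0.097, -0.0], [0.0, 0.002, -1.0]]
ft_force: [-0.1, 0.4, 0.5]
grip_width: 0.0424
```

Run:
```python
from h import *
s=readout.observe(); print(s['position'],s['grip_width'])
K,V=cam('wrist'); a=snap('wrist','w6.png')
print(proj('wrist',[(.4917,.0805,.153),(.4917-.012,.0805,.153),(.4917+.012,.0805,.153)],K,V))
h=cv2.cvtColor(a[:,:,::-1].copy(),cv2.COLOR_BGR2HSV); m=cv2.inRange(h,(0,190,60),(4,255,255))|cv2.inRange(h,(174,190,60),(180,255,255))
for c in cv2.findContours(m,0,2)[0]:
    if cv2.contourArea(c)>60: print(cv2.boundingRect(c))
cv2.imwrite('pics/w6b.png',np.clip(a[:,:,::-1]*1.4,0,255).astype(np.uint8))
```

```text
[0.4944385  0.07773389 0.20141375] 0.0423805963660823
[[270.24134099 239.52134803]
 [249.33276829 241.40697099]
 [291.27784759 237.54669141]]
(254, 204, 40, 56)
```

View pics/w6b.png

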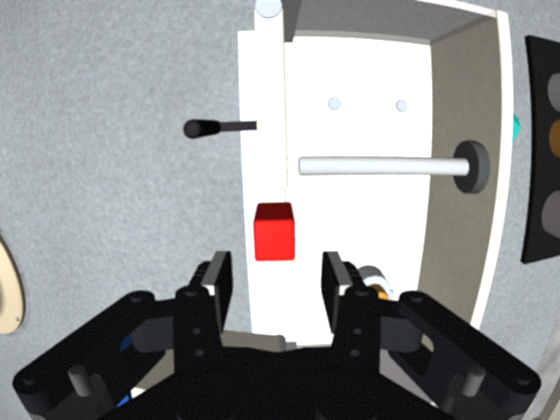

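The passive leaf is shut. The raised bolt's top is centred at (274,240), directly under the TCP.

Request:
arm_command --rows "0.5 2.5 0 17 0 0 0; 0.5 0 0 17 0 0 0; 0.5 0 0 17 0 0 0; 0.5 0 0 18 0 0 0; 0.9 0 0 0 0 0 0"

```text
time_s: 25.6
position: [0.4918, 0.0827, 0.1294]
tool_rot: [[0.093, 0.996, -0.005], [0.996, -0.093, 0.0], [0.0, -0.005, -1.0]]
ft_force: [-0.2, -0.8, -0.2]
grip_width: 0.0316
```

Request:
arm_command --rows "0.9 0 0 0 0 0 0; 0.9 0 0 0 0 0 0; 0.9 0 0 0 0 0 0; 0.9 0 0 6 0 0 0; 0.9 0 0 6 0 0 0"

```text
time_s: 26.02
position: [0.4935, 0.0824, 0.1207]
tool_rot: [[0.093, 0.996, 0.001], [0.996, -0.093, 0.0], [0.001, 0.001, -1.0]]
ft_force: [-3.9, 5.8, 2.9]
grip_width: 0.0237
```

Request:
arm_command --rows "0.9 0 0 6 0 0 0; 0.9 0 0 6 0 0 0; 0.9 0 0 2 0 0 0; 0.9 0 0 0 0 0 0"

```text
time_s: 26.35
position: [0.4936, 0.0824, 0.107]
tool_rot: [[0.093, 0.996, 0.001], [0.996, -0.093, 0.0], [0.0, 0.001, -1.0]]
ft_force: [-5.3, 4.0, 6.7]
grip_width: 0.0238
```

Request:
arm_command --rows "0.9 0 0 2 0 0 0; 0.9 0 0 2 0 0 0; 0.9 0 0 0 0 0 0"

```text
time_s: 26.6
position: [0.4943, 0.0823, 0.1064]
tool_rot: [[0.093, 0.996, 0.005], [0.996, -0.093, -0.0], [0.0, 0.005, -1.0]]
ft_force: [-14.8, 3.6, 40.5]
grip_width: 0.0236
```

Request:
arm_command --rows "0.5 0 0 0 0 0 0; 0.5 0 0 0 0 0 0; 0.5 0 0 0 0 0 0; 0.5 0 0 -30 0 0 0; 0.5 0 0 -30 0 0 0"

```text
time_s: 27.02
position: [0.4934, 0.0816, 0.1616]
tool_rot: [[0.095, 0.995, -0.002], [0.995, -0.095, 0.0], [-0.0, -0.002, -1.0]]
ft_force: [1.0, 0.1, -0.2]
grip_width: 0.0429
```

Request:
arm_command --rows "0.5 0 0 -34 0 0 0; 0.5 0 0 0 0 0 0; 0.5 0 0 0 0 0 0"

```text
time_s: 27.27
position: [0.4946, 0.0817, 0.1971]
tool_rot: [[0.095, 0.995, 0.005], [0.996, -0.095, -0.0], [-0.0, 0.005, -1.0]]
ft_force: [1.0, -0.5, -0.3]
grip_width: 0.0427
```

Run:
```python
from h import *
s=readout.observe(); print(s['position'],s['grip_width'])
K,V=cam('wrist'); a=snap('wrist','w7.png')
for z in(.13,.153): print(z,proj('wrist',[(.4935+dx,.0815+dy,z) for dx in(-.012,.012) for dy in(-.013,.013)],K,V).round(0).tolist())
h=cv2.cvtColor(a[:,:,::-1].copy(),cv2.COLOR_BGR2HSV); m=cv2.inRange(h,(0,190,60),(4,255,255))|cv2.inRange(h,(174,190,60),(180,255,255))
for c in cv2.findContours(m,0,2)[0]:
    if cv2.contourArea(c)>60: print(cv2.boundingRect(c))
cv2.imwrite('pics/w7b.png',np.clip(a[:,:,::-1]*1.4,0,255).astype(np.uint8))
```

```text
[0.4945525  0.08165035 0.19713506] 0.04265311976098505
0.13 [[257.0, 254.0], [252.0, 215.0], [294.0, 251.0], [291.0, 211.0]]
0.153 [[255.0, 269.0], [249.0, 227.0], [297.0, 266.0], [293.0, 223.0]]
(257, 203, 35, 50)
```

View pics/w7b.png

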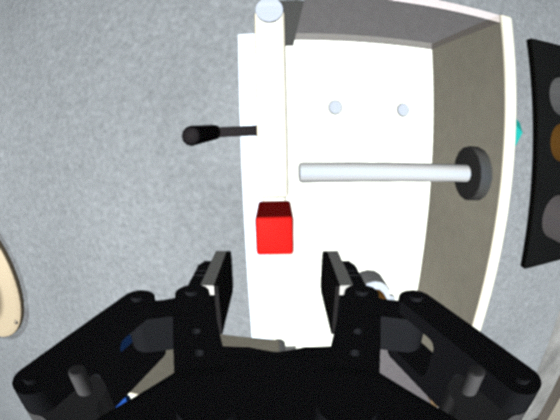

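The bolt hit its hard stop at 40 N, and the red top's near edge at row 253 matches z = 130 mm, so it is home. Next is the active pull.

Run:
```python
from h import *
for th in(0,1.3,1.4,1.45,1.5): print(th,pull(th,-1))
rows([((.40,-.10,.24),-14,.45,1)])
```

```text
0 [ 0.4383174  -0.02284369  0.115     ]
1.3 [ 0.39290047 -0.11987013  0.115     ]
1.4 [ 0.39519379 -0.12841503  0.115     ]
1.45 [ 0.39665782 -0.13259086  0.115     ]
1.5 [ 0.39832873 -0.1366883   0.115     ]
0.45 -31.6 -12.7 -7.4 0 0 1.4; 0.45 -31.9 -11.9 -7.4 0 0 1.5; 0.45 -32.3 -11 -7.4 0 0 1.4; 0.45 -32.5 -10.3 -7.4 0 0 1.4; 0.45 -32.7 -9.5 -7.4 0.1 0 1.4
0.45 -32.9 -8.7 -7.4 0 0 1.5
```

Request:
arm_command --rows "0.45 -31.6 -12.7 -7.4 0 0 1.4; 0.45 -31.9 -11.9 -7.4 0 0 1.5; 0.45 -32.3 -11 -7.4 0 0 1.4; 0.45 -32.5 -10.3 -7.4 0 0 1.4; 0.45 -32.7 -9.5 -7.4 0 0 1.4"

```text
time_s: 27.73
position: [0.4143, -0.0706, 0.2315]
tool_rot: [[0.218, 0.976, -0.002], [0.976, -0.218, 0.001], [0.0, -0.002, -1.0]]
ft_force: [1.2, -0.3, -0.4]
grip_width: 0.0465
```

Request:
arm_command --rows "0.45 -32.9 -8.7 -7.4 0 0 1.5; 0.45 0 0 0 0 0 0; 0.45 0 0 0 0 0 0; 0.45 0 0 0 0 0 0"

```text
time_s: 28.07
position: [0.3998, -0.0995, 0.239]
tool_rot: [[0.243, 0.97, -0.002], [0.97, -0.243, 0.001], [0.001, -0.002, -1.0]]
ft_force: [0.4, 0.7, 0.2]
grip_width: 0.047
```

Run:
```python
from h import *
s=readout.observe(); print(s['position'],s['grip_width'],s['q'].round())
K,V=cam('wrist'); np.save('w8.npy',V);a=snap('wrist','w8.png')
print(proj('wrist',[(.396,-.130,.138)],K,V))
cv2.imwrite('pics/w8b.png',np.clip(a[:,:,::-1]*1.4,0,255).astype(np.uint8))
```

```text
[ 0.39977042 -0.09953981  0.23897476] 0.04699627772911794 [-31.   8.  95.   0.  77. -17.]
[[280.9380617  256.32861718]]
```

View pics/w8b.png

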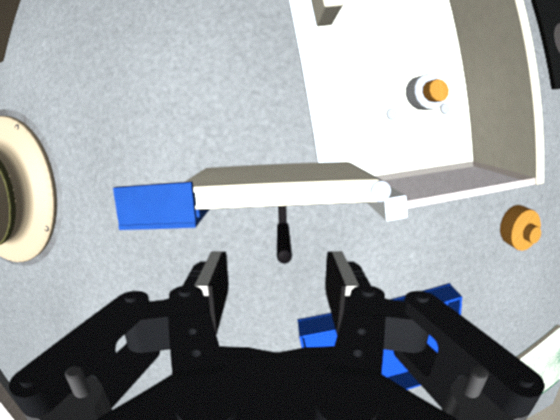

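Run:
```python
from h import *
B=(.398,-.130)
rows([((*B,.18),-14,.45,2),((*B,.116),-14,.45,4),((*B,.116),-14,.95,4)])
print()
L=[((*pull(th,-1)[:2],.116),-95.4+np.degrees(th),.95,1) for th in np.linspace(1.44,-.01,16)[1:]]
rows(L,start=((*B,.116),-14))
```

```text
0.45 -15.2 2.8 29.5 -0.1 0 0; 0.45 -15.3 2.8 29.5 0 0 0; 0.45 0 0 16 0 0 0; 0.45 0 0 16 0 0 0; 0.45 0 0 16 0 0 0
0.45 0 0 16 0 0 0; 0.95 0 0 0 0 0 0; 0.95 0 0 0 0 0 0; 0.95 0 0 0 0 0 0; 0.95 0 0 0 0 0 0

0.95 5.2 -5.6 0 0 0 4.4; 0.95 7.4 -4.3 0 0 0 5.6; 0.95 7.4 -4.4 0 0 0 5.5; 0.95 7.3 -4.3 0 0 0 5.5; 0.95 7.4 -4.3 0 0 0 5.6
0.95 7.4 -4.3 0 0 0 5.5; 0.95 7.4 -4.3 0 0 0 5.6; 0.95 7.4 -4.3 0 0 0 5.5; 0.95 7.4 -4.4 0 0 0 5.5; 0.95 7.4 -4.3 0 0 0 5.6
0.95 7.3 -4.3 0 0 0 5.5; 0.95 7.4 -4.3 0 0 0 5.6; 0.95 7.4 -4.3 0 0 0 5.5; 0.95 7.4 -4.3 0 0 0 5.5; 0.95 7.4 -4.3 0 0 0 5.6
```

Request:
arm_command --rows "0.45 -15.2 2.8 29.5 0 0 0; 0.45 -15.3 2.8 29.5 0 0 0; 0.45 0 0 16 0 0 0; 0.45 0 0 16 0 0 0; 0.45 0 0 16 0 0 0"

```text
time_s: 28.53
position: [0.3981, -0.1296, 0.1314]
tool_rot: [[0.24, 0.971, -0.001], [0.971, -0.24, 0.001], [0.001, -0.001, -1.0]]
ft_force: [-0.5, -0.5, 0.0]
grip_width: 0.0469
```

Request:
arm_command --rows "0.45 0 0 16 0 0 0; 0.95 0 0 0 0 0 0; 0.95 0 0 0 0 0 0; 0.95 0 0 0 0 0 0; 0.95 0 0 0 0 0 0" --squeeze 50

```text
time_s: 28.95
position: [0.398, -0.1304, 0.1174]
tool_rot: [[0.241, 0.97, 0.0], [0.97, -0.241, -0.0], [-0.0, 0.0, -1.0]]
ft_force: [-1.2, 0.2, -3.5]
grip_width: 0.0104
```

Request:
arm_command --rows "0.95 5.2 -5.6 0 0 0 4.4; 0.95 7.4 -4.3 0 0 0 5.6; 0.95 7.4 -4.4 0 0 0 5.5; 0.95 7.3 -4.3 0 0 0 5.5; 0.95 7.4 -4.3 0 0 0 5.6"

```text
time_s: 29.37
position: [0.3931, -0.0904, 0.1175]
tool_rot: [[0.655, 0.756, 0.004], [0.756, -0.655, -0.001], [0.002, 0.004, -1.0]]
ft_force: [9.2, -0.3, -11.5]
grip_width: 0.0108
```

Request:
arm_command --rows "0.95 7.4 -4.3 0 0 0 5.5; 0.95 7.4 -4.3 0 0 0 5.6; 0.95 7.4 -4.3 0 0 0 5.5; 0.95 7.4 -4.4 0 0 0 5.5; 0.95 7.4 -4.3 0 0 0 5.6"

```text
time_s: 29.78
position: [0.4078, -0.0507, 0.1175]
tool_rot: [[0.931, 0.365, 0.002], [0.365, -0.931, -0.001], [0.001, 0.002, -1.0]]
ft_force: [2.8, -2.0, -6.9]
grip_width: 0.0107
```

Request:
arm_command --rows "0.95 7.3 -4.3 0 0 0 5.5; 0.95 7.4 -4.3 0 0 0 5.6; 0.95 7.4 -4.3 0 0 0 5.5; 0.95 7.4 -4.3 0 0 0 5.5; 0.95 7.4 -4.3 0 0 0 5.6"

```text
time_s: 30.2
position: [0.4392, -0.0225, 0.1175]
tool_rot: [[0.994, -0.109, 0.0], [-0.109, -0.994, 0.0], [0.0, -0.0, -1.0]]
ft_force: [-1.0, 0.4, -2.5]
grip_width: 0.0107
```

Request:
arm_command --rows "0.95 0 0 0 0 0 0; 0.95 0 0 0 0 0 0; 0.95 0 0 0 0 0 0"

```text
time_s: 30.45
position: [0.4389, -0.0228, 0.1174]
tool_rot: [[0.995, -0.101, 0.001], [-0.101, -0.995, 0.001], [0.001, -0.001, -1.0]]
ft_force: [-2.2, 5.9, 2.3]
grip_width: 0.0105
```

Request:
arm_command --rows "0.95 2 0 0 0 0 0; 0.95 1.5 0 0 0 0 0; 0.95 0 0 0 0 0 0"

```text
time_s: 30.7
position: [0.4402, -0.0221, 0.1174]
tool_rot: [[0.995, -0.102, -0.004], [-0.102, -0.995, 0.003], [-0.005, -0.003, -1.0]]
ft_force: [-10.4, 12.3, 11.3]
grip_width: 0.0106
```

Request:
arm_command --rows "0.5 0 0 0 0 0 0; 0.4 0 0 0 0 0 0; 0.4 0 0 0 0 0 0; 0.4 0 0 -30 0 0 0; 0.4 0 0 -35 0 0 0"

```text
time_s: 31.12
position: [0.4417, -0.0238, 0.1815]
tool_rot: [[0.995, -0.104, -0.004], [-0.104, -0.995, 0.001], [-0.004, -0.001, -1.0]]
ft_force: [0.9, -0.3, 0.9]
grip_width: 0.0511
```

Request:
arm_command --rows "0.4 0 0 -35 0 0 0; 0.4 -25 0 -20 0 0 0; 0.4 -25 0 -20 0 0 0; 0.4 -25 0 0 0 0 0; 0.4 0 0 0 0 0 0"

```text
time_s: 31.53
position: [0.3652, -0.0153, 0.258]
tool_rot: [[0.995, -0.104, 0.002], [-0.104, -0.995, -0.001], [0.002, 0.001, -1.0]]
ft_force: [0.1, -0.8, 0.7]
grip_width: 0.0509
```

Request:
arm_command --rows "0.4 0 40 0 0 0 0; 0.4 0 40 0 0 0 0; 0.4 0 40 0 0 0 0; 0.4 0 0 0 0 0 0; 0.4 0 0 0 0 0 0"

```text
time_s: 31.95
position: [0.3554, -0.1371, 0.2567]
tool_rot: [[0.994, -0.109, -0.0], [-0.109, -0.994, -0.0], [-0.0, 0.0, -1.0]]
ft_force: [-0.1, 0.4, 0.7]
grip_width: 0.0516
```

Run:
```python
from h import *
s=readout.observe(); print(s['position'],s['ft_force'].round(1))
b=snap('top','t9.png'); a=snap('scene','s9.png')
f=lambda i,r:cv2.resize(i,(r,315),interpolation=2)
o=np.hstack([f(b[165:305,195:475],400),f(a[130:270,190:370],395)])
cv2.imwrite('pics/m9.png',np.clip(o[:,:,::-1]*1.5,0,255).astype(np.uint8))
```

```text
[ 0.35535679 -0.13710807  0.25671011] [-0.1  0.4  0.7]
```

View pics/m9.png

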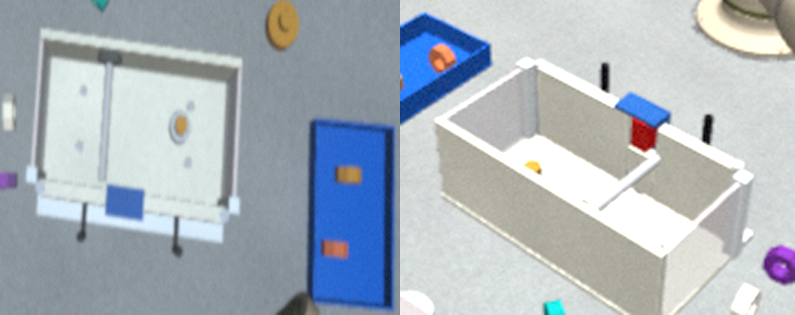

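Both doors appear shut with the hood over the bolt, and both collars are in the tray. I'll compare numerically with the starting picture before handing in.

Run:
```python
from h import *
o=[cv2.imread(f'pics/{n}.png') for n in('t0','t9')]
cv2.imwrite('pics/cmp.png',np.clip(np.hstack([cv2.resize(i[235:290,230:335],None,fx=3.7,fy=3.7,interpolation=2) for i in o])*1.6,0,255).astype(np.uint8))
for n in('t0','t9'):
    g=cv2.cvtColor(cv2.imread(f'pics/{n}.png'),cv2.COLOR_BGR2GRAY)
    for x0,x1 in((246,258),(313,326)):
        s=g[258:284,x0:x1]; ys,xs=np.where(s<50); print(n,xs.mean()+x0,ys.mean()+258,ys.max()+258,len(xs))
    h=cv2.cvtColor(cv2.imread(f'pics/{n}.png'),cv2.COLOR_BGR2HSV)[240:275,255:305]; ys,xs=np.where(cv2.inRange(h,(100,130,50),(128,255,255))); print(' hood',xs.mean()+255,ys.mean()+240)
    a,b=[cv2.imread(f'pics/{m}.png') for m in('s0','s9')]
for nm,m in(('s0',a),('s9',b)):
    h=cv2.cvtColor(m,cv2.COLOR_BGR2HSV)
    for lo,hi,l in(((100,130,50),(128,255,255),'hood'),((174,150,50),(180,255,255),'red'),((0,190,50),(3,255,255),'red0')):
        r=cv2.inRange(h[165:205,285:325],lo,hi); ys,xs=np.where(r); print(nm,l,len(xs),xs.mean()+285 if len(xs) else 0,ys.mean()+165 if len(xs) else 0)
```

```text
t0 251.83333333333334 268.8333333333333 270 12
t0 318.875 276.5625 278 16
 hood 281.5644599303136 258.11149825783974
t9 251.8181818181818 269.0 270 11
t9 317.9166666666667 275.1666666666667 277 12
 hood 281.8501742160279 254.60627177700349
s0 hood 188 302.49468085106383 177.27127659574467
s0 red 17 301.1764705882353 187.1764705882353
s0 red0 108 300.287037037037 188.5648148148148
s9 hood 186 300.4569892473118 178.40860215053763
s9 red 28 301.32142857142856 189.46428571428572
s9 red0 77 299.8181818181818 189.7792207792208
```

View pics/cmp.png

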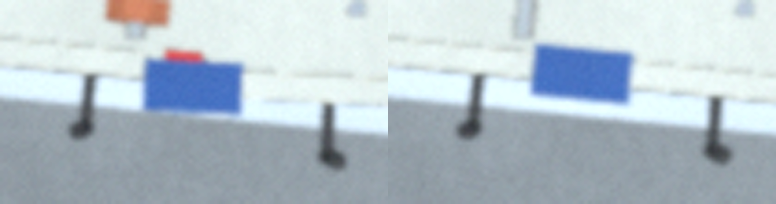

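The hood now sits about 9 mm further in than at the start, when that door was slightly ajar, and it is parallel to the guard. The passive pull is back exactly at its shut position. I'm handing in.

```bash
python3 -c "
from rig import env,readout
print(env.close_job(), readout.observe()['time_s'])"
```

```text
the job is handed in; nothing more can be done
the job is handed in; nothing more can be done
```

The job is handed in after about 32 s of robot time; it returned no verdict. I opened the hooded door, raised the bolt and opened the other door. I then moved both collars on the bar, brass (collar0) and copper (collar2), to the tray. Finally I shut the bolted door, pushed the bolt home and shut the hooded door over it.

**What the last checks showed**
- **Collars:** both lie in the tray and the bar is empty in the last pictures. The tray was knocked about 23 mm during the run; I saw this before placing the second collar and adjusted for it.
- **Bolted door and bolt:** the passive pull is back at its starting position to within about 0.2 pixel. The bolt met its stop at 40 N, and its top matched the 130 mm height.
- **Hooded door:** it is shut, with the hood over the bolt. The hood sits about 9 mm further in than in the first picture, which I take to mean that door started slightly ajar.
- **Bystanders:** the arm never went near the bottle, weight or wrench. They looked undisturbed in the views, but I did not measure their positions at the end.
- **Robot:** it is clear of everything, with wrist force near zero.

**What disagreed:** early position estimates of the guard differed by 3–5 mm between views. I corrected these with close wrist views. The first door opening still put about 45 N sideways and along the arm (well under the 120 N limit), because the assumed swing path was a few millimetres off.

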